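Push a board carrier under the spring flap of a soldering jig

TASK

At the phone repair bench, press the soldering jig's long press bar down with one fingertip so that its spring-closed hold-down flap stands open, and while holding it down use the other fingertip to push the board carrier along the lane, under the flap, fully home against the end stop. Then let the bar up so that the flap closes onto the carrier and holds it, and move clear. Push only: do not grasp or lift the carrier, and leave the other things on the bench alone.

Things in the scene. Friction and masses are not known exactly. Their poses are not given: they have to be found in the camera images.
- jig: Aluminium soldering jig fixed to the bench, deck 225 x 90 mm, top at z 30. Origin on the bench under the lane's centre line, level with the flap's front edge; x = push direction, y = left, towards the press bar, z up. All coordinates in this list are in this frame, in mm. Carrier centre starts near x -68 to -48; seated it is at x 15, y 0.
- lane_mouth (a point): Middle of the lane's open mouth on the deck, at x -150, y 0, z 30. Steel guide rails 8 high (top z 38), 5 thick, flank the lane: about 74 apart here, narrowing evenly to 54 apart at x -32 and staying so to x 63. The carrier starts between the rails, roughly aligned.
- end_stop (a point): Foot of the end stop's face, at x 55, y 0, z 30: a steel wall across the lane, 10 mm high. With the carrier's front end against it, its rear end is at x -25.
- carrier: Flat black plastic carrier with a green circuit board on top, 80 (x) x 50 (y) x 12 mm (z), about 90 g, loose on the deck. Origin at the centre of its underside; its long axis x lies roughly along the lane.
- flap (a joint): Angle (rad) of the one-piece flap and press bar. 0: spring-closed, free edge 3 mm above the deck, blocking the carrier. 0.6: hard limit, fully open, free edge about 30 mm up. From 0.3 the carrier passes freely. Resting on the seated carrier: about 0.17. Spring always closes it; bar needs about 3 N at first, 8 N fully down. Hinge parallel to x at y 40, z 50, posts at x -10 and 60 up to z 56.
- bar_top (a point): Centre of the press bar's top face: plate 200 x 60 mm beside the lane, x -150 to 50, one piece with the flap. Released it slopes up away from the lane (top face from y 63, z 46 to y 113, z 80); fully down it is level, y 57 to 117, z 34, 4 above the deck, so one tip on it at y 70 to 110 and one in the lane can be at the same height. A tip can slide along it in x.
- flap_edge (a point): Front end of the flap's free edge, at mid-thickness (plate 4 mm thick, x 0 to 50, from the hinge across to y -6); z about 35 when closed. Moves with the flap.
- screwdriver: Bystander: small screwdriver 150 mm long lying right of the jig. Origin underneath its middle.
- flux_jar: Bystander: white jar, 40 mm diameter, 40 mm high, standing right of the jig. Origin underneath.
- tweezers: Bystander: steel tweezers 126 mm long lying left of the jig's press bar. Origin at the middle of the underside.
- phone: Bystander: black phone 145 x 70 x 9 mm lying on the bench. Origin under its centre.
- drip_bottle: Bystander: clear bottle, 38 mm diameter, 90 mm high. Origin underneath.
- screw_tray: Bystander: grey tray with four compartments, 100 x 80 x 22 mm. Origin underneath.
- solder_reel: Bystander: metal solder reel, 52 mm diameter, 34 mm high. Origin underneath.
Not all that is in view belongs to the job. What is shaped like the carrier but pink is not meant.

How it is judged:
On the way, in this order (a step that is already met when the one before it is completed fails the run):
1. a fingertip holds the flap open while the carrier is still outside it (value of joint flap above 0.35 rad and contact force between the fingers and jig above 0.5 N and x of carrier in the frame of jig below -0.034 m), for 0.1 s.
2. with the flap still held open by a fingertip, a finger pushes the carrier well under it (value of joint flap above 0.25 rad and contact force between the fingers and jig above 0.5 N and contact force between the fingers and carrier above 0.05 N and x of carrier in the frame of jig above -0.015 m).
At the end, for the whole second after the job is handed in: The carrier lies flat in the lane within 4 mm of the end stop and square to it (within 0.08 rad), at rest, and the released flap rests on it (flap angle 0.12 to 0.23 rad) (x of carrier in the frame of jig between 0.011 and 0.018 m and y of carrier in the frame of jig between -0.005 and 0.005 m and z of carrier in the frame of jig between 0.027 and 0.033 m and angle between the x axis of carrier and the x axis of jig, either way round below 0.08 rad and value of joint flap between 0.12 and 0.23 rad and velocity of joint flap between -0.05 and 0.05 rad/s and linear speed of carrier below 0.01 m/s); the robot touches nothing.
It fails at once if the carrier is lifted more than 8 mm off the deck or drops off it (z of carrier in the frame of jig above 0.038 m or z of carrier in the frame of jig below 0.022 m).
It fails at once if the carrier is tipped by more than 0.25 rad (angle between carrier's own z axis and vertical above 0.25 rad).
It fails at once if a bystander is moved more than 25 mm (distance of any of screwdriver, flux_jar, tweezers, phone, drip_bottle, screw_tray, solder_reel from where it was at the start of the episode above 0.025 m).
It also fails if it takes over 38 s, if anything falls off the work surface, if the arm or the gripper's body presses on something with over 40 N, if the wrist force passes 120 N, or if a joint passes its speed limit or range.

ROBOT

A 7-joint arm with a two-finger parallel gripper is mounted at the origin on the work surface. World frame = base frame: x ahead of the robot, y to its left, z up, the work surface at z = 0. Lengths are in m, angles in rad, forces in N, time in s.
With the tool pointing down it reaches from about 0.4 to 0.85 m from the base axis. Payload 4.5 kg.
Tool frame: the origin (TCP) lies midway between the tips of the shut fingers; the grasp point (between the pads) lies ctrl.pinch_z behind it (ctrl.pinch_z is the distance from the TCP to the grasp point, in m); y points along the fingers, x is the direction in which the jaws open and shut, and the axes are right-handed (so a half turn about y gives the same grasp; the last joint's range is limited). The gripper opens to 88 mm and grips with 3 to 60 N. Pads are 18 mm wide; open, the fingers measure 123 mm over their backs; the gripper's body (75 mm by 187 mm) begins 45 mm behind the grasp point.
Start: joints at [-1.08, 0.689, -0.195, 1.565, 0.157, 0.902, -0.215], TCP at [0.276, 0.561, 0.202] pointing down, gripper open.
Joint ranges: [-3.01, 3.01], [-0.46, 2.08], [-1.47, 1.51], [0.13, 2.56], [-1, 4.14], [0.04, 2.09], [-2.66, 2.66]. Speed limits (rad/s): [2.57, 2.57, 3.14, 3.14, 3.14, 3.14, 3.14].

INTERFACE

Orientations are given as a 3x3 rotation matrix whose columns are the frame's x, y, z axes.
In Python, from cell import ctrl gives the robot as it stands. The module is installed in compiled form; this text tells all that it offers.
- The arm moves only by the tool arm_command, never from a script. Its argument "series" is a list of rows, each an object of numbers: "dx", "dy", "dz": the shift along the tool's x, y, z in units of 40 mm (1.0 is 40 mm); "roll": the turn about the tool's y in units of 10 degrees (1.0 is 10 degrees); "claw": the opening, from 0 (shut) to 1 (fully open). A call has 1 to 12 rows; each row shifts and turns the commanded pose from where the row before left it, along the tool's axes as they then stand; what a row does not reach is not made up. A row lasts 1/8 s, in which the tool goes at most 62.5 mm and 10.7 degrees, less where a joint would pass 70% of its speed; a pose out of reach is approached as far as the arm can. A call is refused whole if a number of a shift passes 1 or a number of a turn 1, either way. A call with a gripper value outside its range is refused whole. The fingers move at their own pace and stop on an object; "force" is the grip in N (left out, the last holds). Time passes only in rows, so rows that do not move let the fingers close. It gives the time, the measured TCP pose, the force and the opening at its end, in the units of the state.
- ctrl.read_state(): the state, without advancing time (a new reading comes with each control period).
- ctrl.camera(name): name is "scene" or "top" or "wrist"; returns a dict with "pixels" (420x560x3 uint8, red, green, blue), "fov_y" (degrees; the focal length in pixels is half the picture's height over the tangent of half this angle, whatever the lens; pixels are square), "cx", "cy" (the principal point, pixels), "k1" (the pictures are not rectified: a ray, as slopes to the right and down, at radius r is drawn at 1 + k1 r^2 times it, then the intrinsics apply), "R" (3x3) and "t" (3): a world point X has camera coordinates R X + t. Camera axes: x right, y down, z forward; pixel columns grow to the right and rows downward; lengths in m; the calibration is good to about 2 mm. A picture is of the moment at which its call begins. There is no depth.
- ctrl.hand_in(): hands the job in, once; it reports no verdict.
The state is a dict: "clock": time; "q": joint angles; "qvel": joint speeds; "joint_efforts": joint torques, N m; "tool_pos": TCP position; "tool_rot": TCP orientation; "force": force on the tool from outside, world axes, zero at the start; "moment": the same for the moment, N m; "grip_width": opening from 0.0 (shut) to 1.0 (fully open).
Only numpy, scipy, OpenCV 4.12 (cv2) and the standard library are available. Lean on these libraries where they do the work, as an engineer would, in place of code of your own. Each camera call takes 0.05 s, during which the arm holds its last target.

## Working session

There is one attempt and no reset: what is moved stays moved. The work goes in short steps, Python scripts to look and compute and a tool call to move; the robot and the scene stay as the last step left them, time stands still between calls to the robot, and variables do not carry over. Pictures are saved under pics/ and viewed, and the job is handed in when it is done.

Besides the shell and the picture viewer there is one more tool, called after "Call:" as name(argument=value, ...) on one line, values as JSON. arm_command: Moves the arm, as the interface text tells. Its arguments: {"type":"object","properties":{"series":{"type":"array"},"force":{"type":"number"}},"required":["series"]}

```bash
mkdir -p pics
cat > h.py <<'E'
import numpy as np, cv2
from cell import ctrl
def cam(n,save=None):
    c=ctrl.camera(n)
    if save: cv2.imwrite('pics/'+save,c['pixels'][:,:,::-1])
    return c
def K(c):
    f=c['pixels'].shape[0]/2/np.tan(np.radians(c['fov_y'])/2)
    return np.array([[f,0,c['cx']],[0,f,c['cy']],[0,0,1.]])
def proj(c,X):
    X=np.atleast_2d(X)@np.array(c['R']).T+c['t']
    s=X[:,:2]/X[:,2:]; r2=(s**2).sum(1,keepdims=True); s=s*(1+c['k1']*r2)
    k=K(c); return s*k[0,0]+k[:2,2]
def ray(c,uv):
    k=K(c); d=(np.atleast_2d(uv).astype(float)-k[:2,2])/k[0,0]; s=d.copy()
    for _ in range(30): s=d/(1+c['k1']*(s**2).sum(1,keepdims=True))
    R=np.array(c['R']); v=np.c_[s,np.ones(len(s))]@R
    return -R.T@np.array(c['t']), v
def onz(c,uv,z):
    o,v=ray(c,uv); return o+v*((z-o[2])/v[:,2:])
E
python3 - <<'E'
from h import *
for n in ['scene','top','wrist']:
    c=cam(n,n+'0.png'); print(n,c['fov_y'],c['cx'],c['cy'],c['k1'],(-np.array(c['R']).T@c['t']).round(3))
s=ctrl.read_state(); print({k:np.round(v,3).tolist() for k,v in s.items()}, ctrl.pinch_z)
E
```

```text
scene 42.1386476436414 283.94754495912565 211.34213052159288 -0.01779692833789211 [ 1.326 -0.387  1.062]
top 44.8297710210436 286.0404706048985 215.221559761776 -0.07835013043742174 [ 0.214 -0.005  1.584]
wrist 62.02903654580849 277.41252000047365 213.51158825592853 -0.03537303000879135 [0.214 0.591 0.385]
{'clock': 0.15, 'q': [-1.08, 0.69, -0.195, 1.566, 0.157, 0.903, -0.215], 'qvel': [-0.0, -0.002, 0.001, -0.004, 0.001, -0.0, 0.001], 'joint_efforts': [-0.001, -52.786, -1.269, -15.358, -0.053, 0.004, 0.0], 'tool_pos': [0.275, 0.56, 0.202], 'tool_rot': [[0.441, -0.001, -0.898], [0.898, -0.001, 0.441], [-0.001, -1.0, -0.0]], 'force': [-0.041, 0.073, -0.549], 'moment': [0.039, -0.021, 0.024], 'grip_width': 1.003} 0.0187
```

View pics/scene0.png

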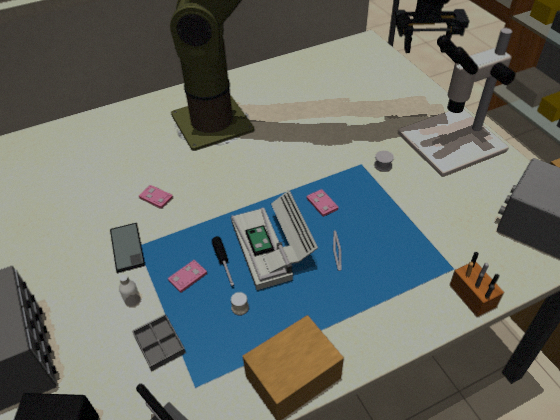

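View pics/top0.png

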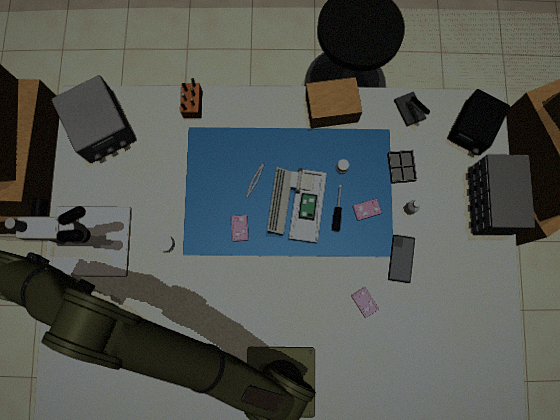

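View pics/wrist0.png

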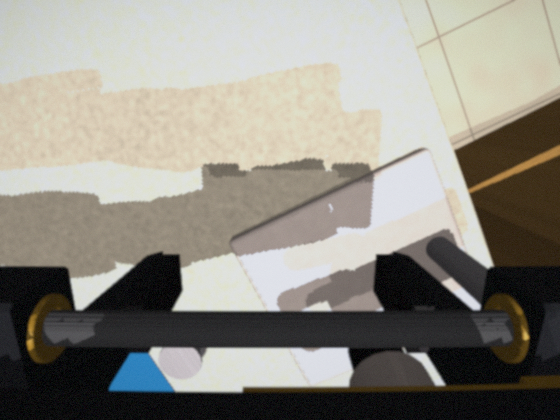

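Run:
```python
import cv2
a=cv2.imread('pics/top0.png')[150:255,230:370]; cv2.imwrite('pics/t1.png',cv2.resize(a*1,None,fx=5.5,fy=5.5,interpolation=cv2.INTER_CUBIC))
a=cv2.imread('pics/scene0.png')[180:300,210:350]; cv2.imwrite('pics/s1.png',cv2.resize(a,None,fx=5,fy=5,interpolation=cv2.INTER_CUBIC))
```

```text
(no output)
```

View pics/t1.png

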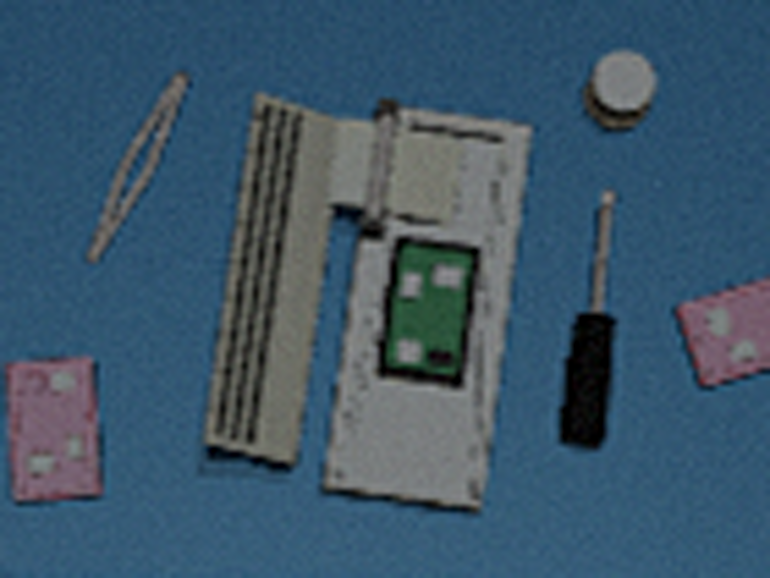

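View pics/s1.png

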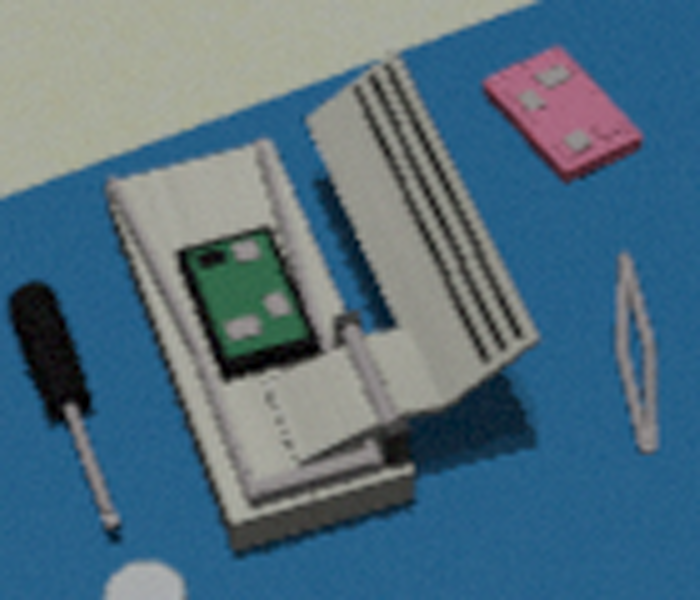

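```bash
cat >> h.py <<'E'
from scipy.optimize import least_squares
def jig2w(p,X):
    c,s=np.cos(p[2]),np.sin(p[2]); X=np.atleast_2d(X)/1000.
    return np.c_[p[0]+c*X[:,0]-s*X[:,1],p[1]+s*X[:,0]+c*X[:,1],X[:,2]]
def fitjig(obs,p0):
    f=lambda p:np.concatenate([(proj(c,jig2w(p,[o[0] for o in ob]))-[o[1] for o in ob]).ravel() for c,ob in obs])
    r=least_squares(f,p0,loss='soft_l1'); return r.x,f(r.x)
E
python3 - <<'E'
from h import *
t=cam('top');s=cam('scene')
T=lambda x,y:(x/5.5+230-.4,y/5.5+150-.4); S=lambda x,y:(x/5+210-.4,y/5+180-.4)
print(onz(t,[T(325,490),T(482,508),T(530,125)],.03).round(3), onz(s,[S(235,530),S(412,472)],.03).round(3))
a,b=onz(t,[T(482,508),T(530,125)],.03)
yaw=np.arctan2(*(b-a)[[1,0]]); print('yaw',yaw)
obs=[(t,[((-150,45,30),T(325,490)),((-150,-45,30),T(482,508)),((75,-45,30),T(530,125))]),
 (s,[((75,-45,30),S(235,528)),((75,45,30),S(412,472))])]
p,r=fitjig(obs,[a[0]+.15,a[1]+.04,yaw]); print(p,r.round(1))
obs2=[(c,o+[]) for c,o in obs]
# carrier: green mask in both
for c,n in((t,'t'),(s,'s')):
    im=c['pixels'].astype(int); m=((im[...,1]>im[...,0]*1.3)&(im[...,1]>im[...,2]*1.15)&(im[...,1]>40)).astype(np.uint8)
    k,l,st,ce=cv2.connectedComponentsWithStats(m); i=1+np.argmax(st[1:,4]); print(n,st[i],ce[i])
    w=onz(c,[ce[i]],.042)[0]; d=w[:2]-p[:2]; cc,ss=np.cos(p[2]),np.sin(p[2]); print('carrier jig',cc*d[0]+ss*d[1],-ss*d[0]+cc*d[1])
    pts=np.argwhere(l==i)[:,::-1]; W=onz(c,pts,.042)[:,:2]; W-=W.mean(0); _,_,v=np.linalg.svd(W); print('yaw',np.arctan2(v[0,1],v[0,0]))
E
```

```text
[[ 0.431 -0.023  0.03 ]
 [ 0.422 -0.111  0.03 ]
 [ 0.644 -0.139  0.03 ]] [[ 0.647 -0.139  0.03 ]
 [ 0.655 -0.052  0.03 ]]
yaw -0.12708860723298074
[ 0.57573189 -0.08548458 -0.12216458] [-0.1 -0.4  0.3  0.1  0.  -0.3 -0.8 -0.3  0.7 -0.2]
t [300 194  16  24 231] [307.71428571 205.74891775]
carrier jig -0.04310830667629855 -0.000683933664984461
yaw 3.0455557186828077
s [247 226  25  26 322] [258.85714286 238.62732919]
carrier jig -0.04405362456189101 0.0009500242657791251
yaw -0.08479696932498527
```

```bash
cat >> h.py <<'E'
P=[0.57573,-0.08548,-0.12216]
def goto(x,y,z,p=P):
    """jig mm target for TCP -> needed tool units"""
    s=ctrl.read_state(); R=np.array(s['tool_rot']); q=np.array(s['tool_pos'])
    t=jig2w(p,[x,y,z])[0]; d=R.T@(t-q)/.04
    ang=np.degrees(np.arctan2(R[1,0],R[0,0])); roll=-(90+np.degrees(p[2])-ang)/10
    c,sn=np.cos(p[2]),np.sin(p[2]); e=(q-[p[0],p[1],0])*1000
    print('clock',s['clock'],'jig pos',np.round([c*e[0]+sn*e[1],-sn*e[0]+c*e[1],e[2]],1),'w',q.round(3),'tgt',t.round(3),'d units',d.round(3),'roll',round(roll,3),'F',np.round(s['force'],1),'g',s['grip_width'])
    return t,q
E
python3 - <<'E'
from h import *
t,q=goto(-124,44,150)
a=P[2]; X=np.array([-np.sin(a),np.cos(a),0]); Z=-np.array([np.cos(a),np.sin(a),0]); d=(t-q)/.04
print(d@X,-d[2],d@Z)
E
```

```text
clock 0.25 jig pos [-376.7  604.7  201.8] w [0.276 0.561 0.202] tgt [ 0.458 -0.027  0.15 ] d units [-11.166   1.306 -10.57 ] roll -1.917 F [-0.7  0.5 -0.4] g 1.0021462574213265
-14.018625218749557 1.2961248808273804 -6.31684141511561
```

Call:
arm_command(series=[{"roll": -0.96,"claw": 0.8},{"roll": -0.96,"claw": 0.8},{"dx": -0.95,"dz": -0.43,"claw": 0.8},{"dx": -0.95,"dz": -0.43,"claw": 0.8},{"dx": -0.95,"dz": -0.43,"claw": 0.8},{"dx": -0.95,"dz": -0.43,"claw": 0.8},{"dx": -0.95,"dz": -0.43,"claw": 0.8},{"dx": -0.95,"dz": -0.43,"claw": 0.8},{"dx": -0.95,"dz": -0.43,"claw": 0.8},{"dx": -0.95,"dz": -0.43,"claw": 0.8},{"dx": -0.95,"dz": -0.43,"claw": 0.8},{"dx": -0.95,"dz": -0.43,"claw": 0.8}])

```text
schema error: expected keys dx, dy, dz, roll, claw
```

Call:
arm_command(series=[{"dx": -0.95,"dz": -0.43,"claw": 0.8},{"dx": -0.95,"dz": -0.43,"claw": 0.8},{"dx": -0.95,"dz": -0.43,"claw": 0.8},{"dx": -0.95,"dz": -0.43,"claw": 0.8},{"claw": 0.8},{"claw": 0.8}])

```text
schema error: expected keys dx, dy, dz, roll, claw
```

Run:
```python
from h import *
goto(-124,44,100)
cam('wrist','w2.png');cam('top','t2.png');c=cam('scene','sc2.png')
cv2.imwrite('pics/s2.png',cv2.resize(c['pixels'][100:300,150:420,::-1],None,fx=2.9,fy=2.9,interpolation=cv2.INTER_CUBIC))
```

```text
clock 0.25 jig pos [-376.7  604.7  201.8] w [0.276 0.561 0.202] tgt [ 0.458 -0.027  0.1  ] d units [-11.165   2.556 -10.57 ] roll -1.917 F [-0.7  0.5 -0.4] g 1.0021462574213265
```

View pics/w2.png

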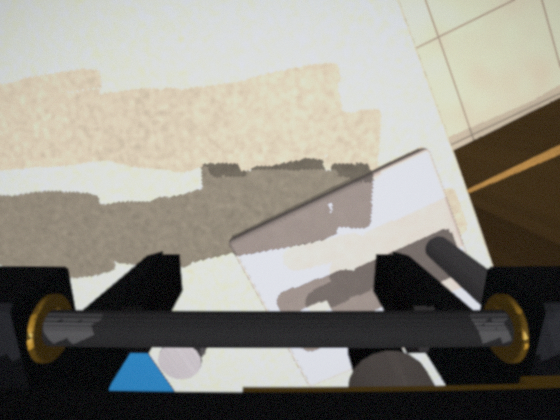

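View pics/s2.png

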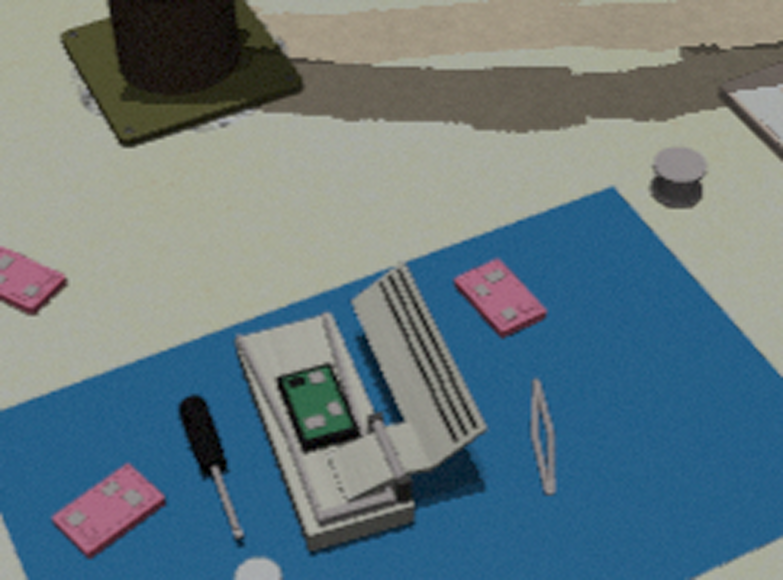

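All five keys are required per row. The arm has not moved yet, and the picture shows the same scene as before: green carrier at about (316,405) in this crop, pink look-alikes at (110,510), (500,295) and (20,280).

Call:
arm_command(series=[{"dx": 0,"dy": 0,"dz": 0,"roll": -0.96,"claw": 0.8},{"dx": 0,"dy": 0,"dz": 0,"roll": -0.96,"claw": 0.8},{"dx": -0.95,"dy": 0,"dz": -0.43,"roll": 0,"claw": 0.8},{"dx": -0.95,"dy": 0,"dz": -0.43,"roll": 0,"claw": 0.8},{"dx": -0.95,"dy": 0,"dz": -0.43,"roll": 0,"claw": 0.8},{"dx": -0.95,"dy": 0,"dz": -0.43,"roll": 0,"claw": 0.8},{"dx": -0.95,"dy": 0,"dz": -0.43,"roll": 0,"claw": 0.8},{"dx": -0.95,"dy": 0,"dz": -0.43,"roll": 0,"claw": 0.8}])

```text
clock: 1.4
tool_pos: [0.351, 0.3209, 0.2024]
tool_rot: [[0.121, 0.001, -0.993], [0.993, 0.0, 0.121], [0.0, -1.0, -0.001]]
force: [1.2, 0.9, 0.3]
grip_width: 0.796
```

Run:
```python
from h import *
goto(-124,44,150)
```

```text
clock 1.4 jig pos [-272.6  376.   202.4] w [0.351 0.321 0.202] tgt [ 0.458 -0.027  0.15 ] d units [-8.302  1.308 -3.711] roll 0.003 F [1.2 0.9 0.3] g 0.7957328824446509
```

Call:
arm_command(series=[{"dx": -0.95,"dy": 0,"dz": -0.43,"roll": 0,"claw": 0.8},{"dx": -0.95,"dy": 0,"dz": -0.43,"roll": 0,"claw": 0.8},{"dx": -0.95,"dy": 0,"dz": -0.43,"roll": 0,"claw": 0.8},{"dx": -0.95,"dy": 0,"dz": -0.43,"roll": 0,"claw": 0.8},{"dx": -0.95,"dy": 0,"dz": -0.43,"roll": 0,"claw": 0.8},{"dx": -0.95,"dy": 0,"dz": -0.43,"roll": 0,"claw": 0.8},{"dx": -0.95,"dy": 0,"dz": -0.43,"roll": 0,"claw": 0.8},{"dx": -0.95,"dy": 0,"dz": -0.43,"roll": 0,"claw": 0.8},{"dx": 0,"dy": 0,"dz": 0,"roll": 0,"claw": 0.8},{"dx": 0,"dy": 0,"dz": 0,"roll": 0,"claw": 0.8}])

```text
clock: 2.65
tool_pos: [0.45, 0.0044, 0.2023]
tool_rot: [[0.121, 0.0, -0.993], [0.993, 0.001, 0.121], [0.001, -1.0, -0.0]]
force: [-0.6, -0.6, 0.4]
grip_width: 0.801
```

Run:
```python
from h import *
goto(-124,44,100)
cam('wrist','w3.png');c=cam('scene','sc3.png')
cv2.imwrite('pics/s3.png',cv2.resize(c['pixels'][100:300,150:420,::-1],None,fx=2.9,fy=2.9,interpolation=cv2.INTER_CUBIC))
```

```text
clock 2.65 jig pos [-135.7   73.9  202.3] w [0.45  0.004 0.202] tgt [ 0.458 -0.027  0.1  ] d units [-0.75   2.557 -0.292] roll 0.006 F [-0.6 -0.6  0.4] g 0.8009086229711001
```

View pics/w3.png

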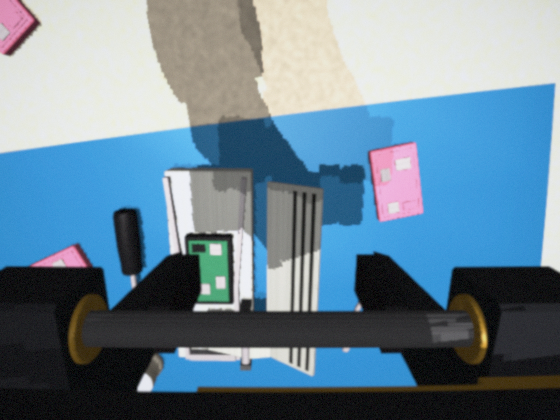

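View pics/s3.png

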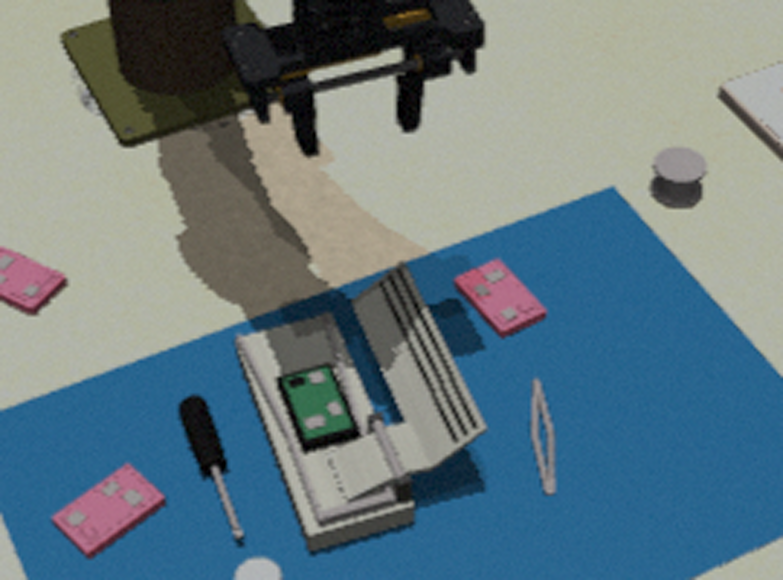

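Run:
```python
from h import *
c=ctrl.camera('wrist')
np.save('wc.npy',{k:c[k] for k in c},allow_pickle=True)
cv2.imwrite('pics/w3z.png',cv2.resize(c['pixels'][155:305,150:340,::-1],None,fx=4,fy=4,interpolation=cv2.INTER_CUBIC))
```

```text
(no output)
```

View pics/w3z.png

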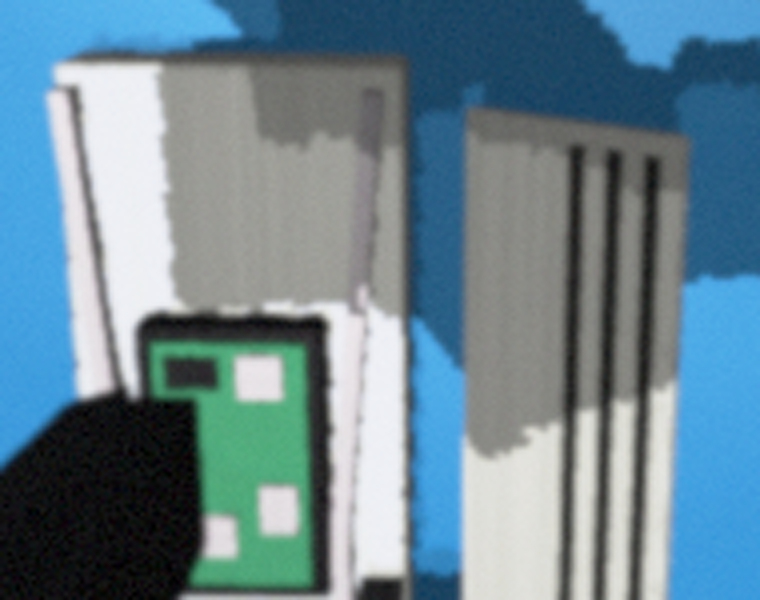

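Run:
```python
from h import *
c=np.load('wc.npy',allow_pickle=True).item()
W=lambda x,y:(x/4+150-.4,y/4+155-.4)
def tj(w,p=P):
    cc,ss=np.cos(p[2]),np.sin(p[2]); e=(w-[p[0],p[1],0])*1000
    return np.c_[cc*e[:,0]+ss*e[:,1],-ss*e[:,0]+cc*e[:,1],e[:,2]].round(1)
print('mouth',tj(onz(c,[W(55,62),W(405,62)],.03)))
print('rearbot',tj(onz(c,[W(142,320),W(326,318)],.03)))
print('reartop',tj(onz(c,[W(150,342),W(310,342)],.042)))
print('front bot right',tj(onz(c,[W(322,592)],.042)))
print('bar',tj(onz(c,[W(468,108)],.046)),tj(onz(c,[W(690,135)],.080)))
print('rail starts',tj(onz(c,[W(62,90),W(372,90)],.038)))
print('wrist cam in jig',tj((-np.array(c['R']).T@c['t'])[None]))
```

```text
mouth [[-152.2  -42.3   30. ]
 [-152.3   47.6   30. ]]
rearbot [[-82.4 -24.5  30. ]
 [-83.2  25.2  30. ]]
reartop [[-80.5 -19.5  42. ]
 [-80.7  22.4  42. ]]
front bot right [[-7.6 23.1 42. ]]
bar [[-143.4   64.1   46. ]] [[-143.6  114.6   80. ]]
rail starts [[-146.3  -38.5   38. ]
 [-146.4   39.8   38. ]]
wrist cam in jig [[-205.    74.6  385.6]]
```

Run:
```python
from h import *
t=cam('top');s=cam('scene')
T=lambda x,y:(x/5.5+230-.4,y/5.5+150-.4); S=lambda x,y:(x/5+210-.4,y/5+180-.4)
def tj(w,p=P):
    cc,ss=np.cos(p[2]),np.sin(p[2]); e=(w-[p[0],p[1],0])*1000
    return np.c_[cc*e[:,0]+ss*e[:,1],-ss*e[:,0]+cc*e[:,1],e[:,2]].round(1)
print('flap front edge free',tj(onz(t,[T(450,221),T(462,138)],.037)),'end stop face',tj(onz(t,[T(410,125),T(500,138)],.035)))
print('bar near T',tj(onz(t,[T(300,465)],.046)),tj(onz(t,[T(206,442)],.08)),'far',tj(onz(t,[T(258,95)],.08)))
print('bar S', tj(onz(s,[S(308,118)],.046)),tj(onz(s,[S(388,55),S(535,338)],.08)),'flap S far tip',tj(onz(s,[S(300,463),S(225,380)],.037)))
```

```text
flap front edge free [[10.  -6.1 37. ]
 [59.3 -7.  37. ]] end stop face [[ 63.5  23.4  35. ]
 [ 62.7 -28.6  35. ]]
bar near T [[-141.2   60.    46. ]] [[-140.4  111.7   80. ]] far [[ 57.  109.8  80. ]]
bar S [[-142.4   65.9   46. ]] [[-139.   108.8   80. ]
 [  57.5  110.3   80. ]] flap S far tip [[ 56.9  -5.4  37. ]
 [ -1.6 -23.5  37. ]]
```

```bash
cat >> h.py <<'E'
P=[0.57573+.008*np.cos(.12216),-0.08548-.008*np.sin(.12216),-0.12216]
E
python3 - <<'E'
from h import *
goto(-116,44,85)
E
```

```text
clock 2.9 jig pos [-135.8   74.3  202.3] w [0.45  0.005 0.202] tgt [ 0.466 -0.028  0.085] d units [-0.76   2.933 -0.493] roll 0.016 F [ 0.2  0.3 -0.1] g 0.8034930731420703
```

```bash
sed -i 's/def goto(x,y,z,p=P):/def goto(x,y,z,p=None):\n    p=P if p is None else p/' h.py
python3 - <<'E'
from h import *
goto(-116,44,85)
E
```

```text
clock 2.9 jig pos [-143.8   74.3  202.3] w [0.45  0.005 0.202] tgt [ 0.474 -0.029  0.085] d units [-0.76   2.933 -0.693] roll 0.016 F [ 0.2  0.3 -0.1] g 0.8034930731420703
```

Call:
arm_command(series=[{"dx": -0.38,"dy": 0,"dz": -0.35,"roll": 0,"claw": 0.8},{"dx": -0.38,"dy": 0,"dz": -0.35,"roll": 0,"claw": 0.8},{"dx": 0,"dy": 0.7,"dz": 0,"roll": 0,"claw": 0.8},{"dx": 0,"dy": 0.7,"dz": 0,"roll": 0,"claw": 0.8},{"dx": 0,"dy": 0.7,"dz": 0,"roll": 0,"claw": 0.8},{"dx": 0,"dy": 0.7,"dz": 0,"roll": 0,"claw": 0.8},{"dx": 0,"dy": 0.1,"dz": 0,"roll": 0,"claw": 0.8},{"dx": 0,"dy": 0,"dz": 0,"roll": 0,"claw": 0.8}])

```text
clock: 3.9
tool_pos: [0.4745, -0.0295, 0.0866]
tool_rot: [[0.121, 0.0, -0.993], [0.993, 0.0, 0.121], [0.0, -1.0, -0.0]]
force: [-0.2, 0.3, -0.7]
grip_width: 0.8
```

```bash
cat > look.py <<'E'
import sys
from h import *
n=sys.argv[1]
goto(-116,44,34)
w=cam('wrist');c=cam('scene')
cv2.imwrite('pics/s%s.png'%n,cv2.resize(c['pixels'][170:300,200:340,::-1],None,fx=4.5,fy=4.5,interpolation=cv2.INTER_CUBIC))
cv2.imwrite('pics/w%s.png'%n,w['pixels'][:,:,::-1])
E
python3 look.py 4
```

```text
clock 3.9 jig pos [-115.3   43.3   86.6] w [ 0.474 -0.029  0.087] tgt [ 0.474 -0.029  0.034] d units [0.018 1.314 0.017] roll 0.007 F [-0.2  0.3 -0.7] g 0.7998837369696918
```

View pics/s4.png

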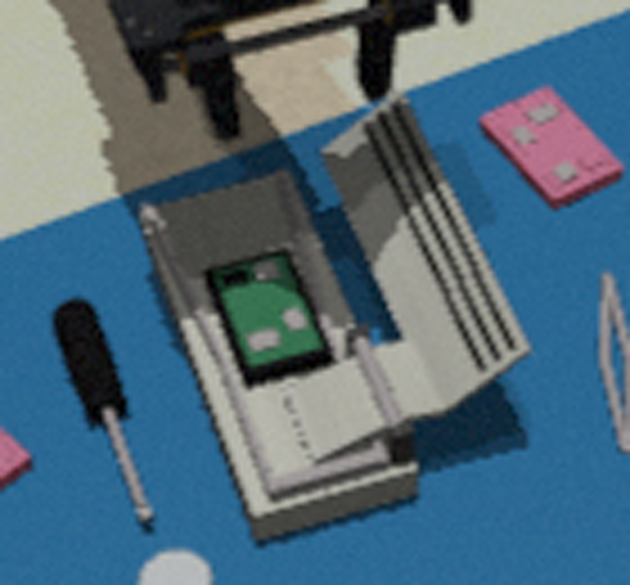

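View pics/w4.png

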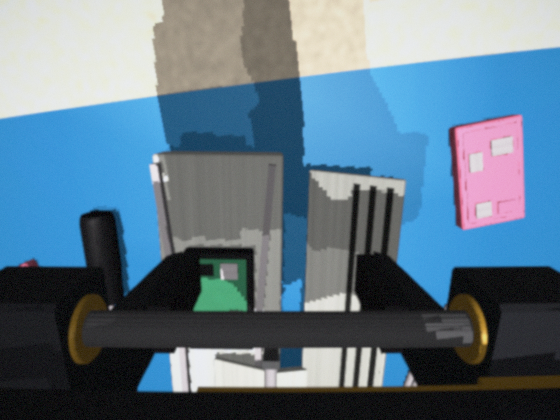

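Run:
```python
from h import *
s=cam('scene')
u=proj(s,jig2w(P,[[-115,-.7,86.6],[-115,87.3,86.6],[-115,-9.5,86.6],[-106,-.7,86.6],[-115,-0.7,34],[-91,0,42]])); print(((u-[200,170])*4.5).round())
```

```text
[[222. 173.]
 [375. 133.]
 [207. 178.]
 [227. 185.]
 [229. 237.]
 [242. 258.]]
```

Run:
```python
from h import *
s=cam('scene');t=cam('top');w=cam('wrist')
pts=[]
for dz in (0,30):
  for y in (-.7,87.3):
    for x in (-115,): pts.append([x,y,86.6+dz])
def mk(c,x0,y0,x1,y1,f,name):
    im=cv2.resize(c['pixels'][y0:y1,x0:x1,::-1],None,fx=f,fy=f,interpolation=cv2.INTER_CUBIC)
    im=np.clip(im.astype(float)*2,0,255).astype(np.uint8)
    for i,(u,v) in enumerate(proj(c,jig2w(P,pts))):
        cv2.circle(im,(int((u-x0+.5)*f),int((v-y0+.5)*f)),3,(0,0,255) if i<2 else (0,255,255),-1)
    cv2.imwrite('pics/'+name,im)
mk(s,200,140,320,240,6,'m_s.png'); mk(t,240,170,360,270,6,'m_t.png'); mk(w,0,0,560,420,1.4,'m_w.png')
```

```text
(no output)
```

View pics/m_s.png

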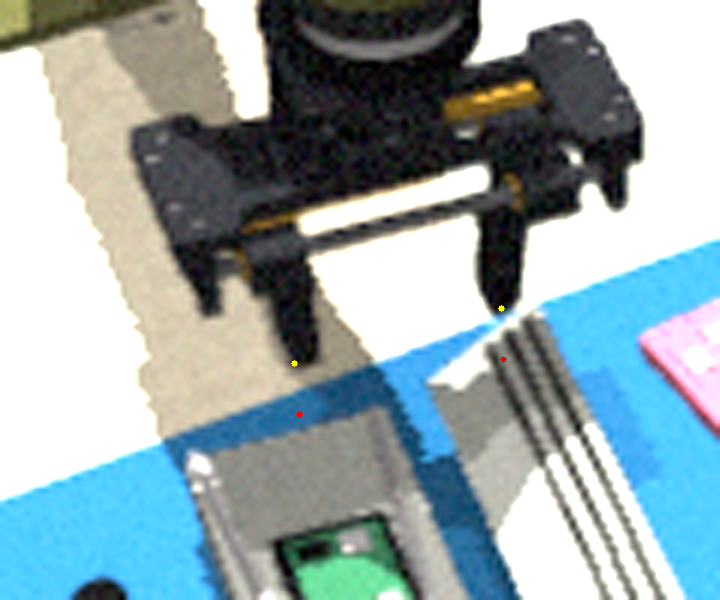

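View pics/m_t.png

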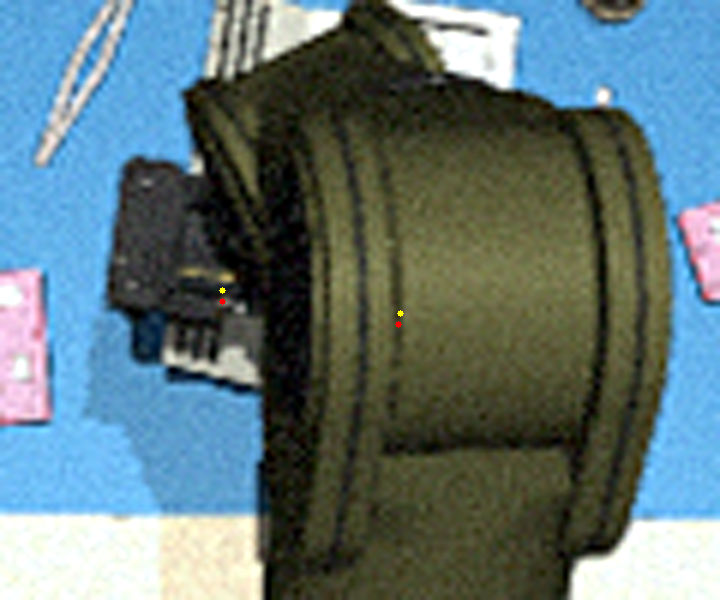

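View pics/m_w.png

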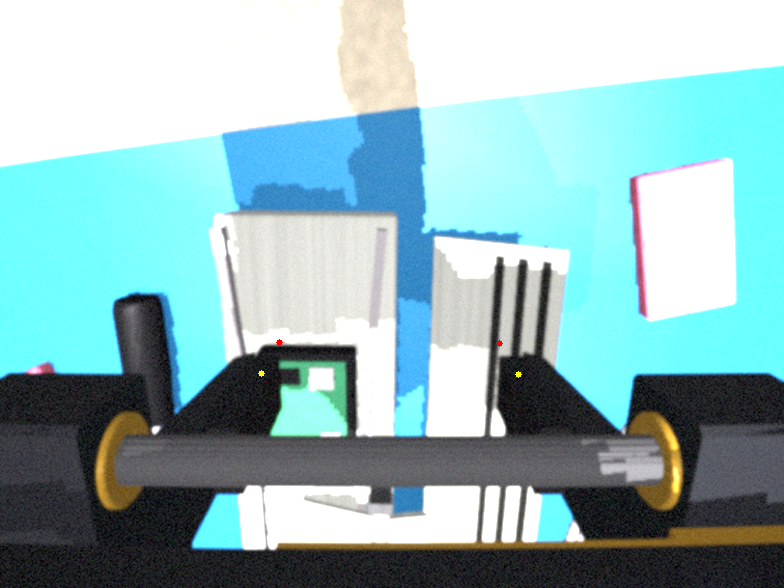

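Call:
arm_command(series=[{"dx": 0,"dy": -0.3,"dz": 0,"roll": 0,"claw": 0.5},{"dx": 0,"dy": 0,"dz": 0,"roll": 0,"claw": 0.5},{"dx": 0,"dy": 0,"dz": 0,"roll": 0,"claw": 0.5},{"dx": 0,"dy": 0,"dz": 0,"roll": 0,"claw": 0.5}])

```text
clock: 4.7
tool_pos: [0.4741, -0.0299, 0.0981]
tool_rot: [[0.121, -0.0, -0.993], [0.993, 0.0, 0.121], [0.0, -1.0, 0.0]]
force: [1.4, -0.3, 0.1]
grip_width: 0.503
```

```bash
cat > mark.py <<'E'
import sys
from h import *
n=sys.argv[1]; off=float(sys.argv[2]) if len(sys.argv)>2 else 30
goto(-116,44,34)
s=cam('scene');w=cam('wrist'); st=ctrl.read_state(); R=np.array(st['tool_rot']); q=np.array(st['tool_pos']); h=st['grip_width']*.044
pts=[q+R@np.array([sg*h,-k,0]) for k in (0,off/1000) for sg in (-1,1)]
def mk(c,x0,y0,x1,y1,f,name):
    im=cv2.resize(c['pixels'][y0:y1,x0:x1,::-1],None,fx=f,fy=f,interpolation=cv2.INTER_CUBIC)
    im=np.clip(im.astype(float)*1.6,0,255).astype(np.uint8)
    for i,(u,v) in enumerate(proj(c,np.array(pts))):
        cv2.circle(im,(int((u-x0+.5)*f),int((v-y0+.5)*f)),2,(0,0,255) if i<2 else (0,255,255),-1)
    cv2.imwrite('pics/'+name,im)
mk(s,200,150,330,260,6,'m_s%s.png'%n); mk(w,0,0,560,420,1.4,'m_w%s.png'%n)
E
python3 mark.py 5
```

```text
clock 4.7 jig pos [-115.7   42.7   98.1] w [ 0.474 -0.03   0.098] tgt [ 0.474 -0.029  0.034] d units [0.031 1.603 0.008] roll 0.003 F [ 1.4 -0.3  0.1] g 0.5033821972765372
```

View pics/m_s5.png

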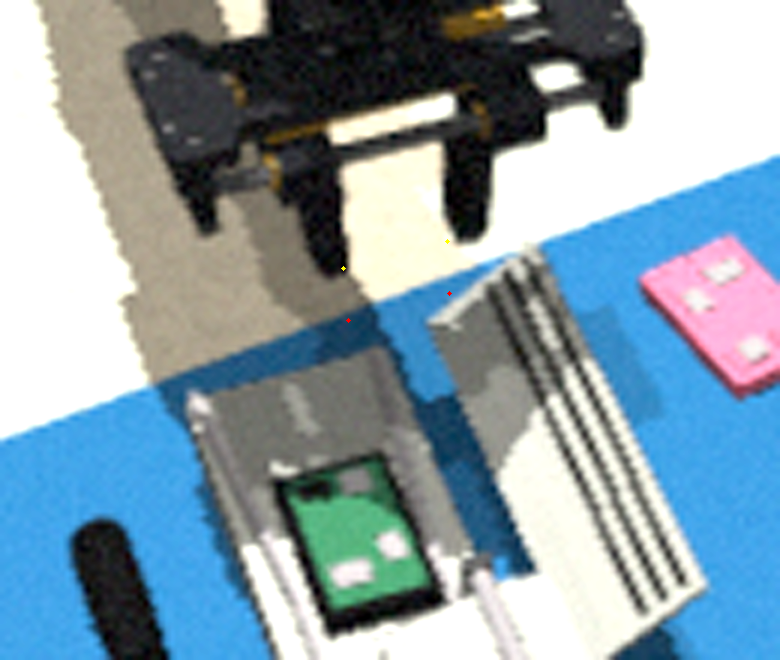

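View pics/m_w5.png

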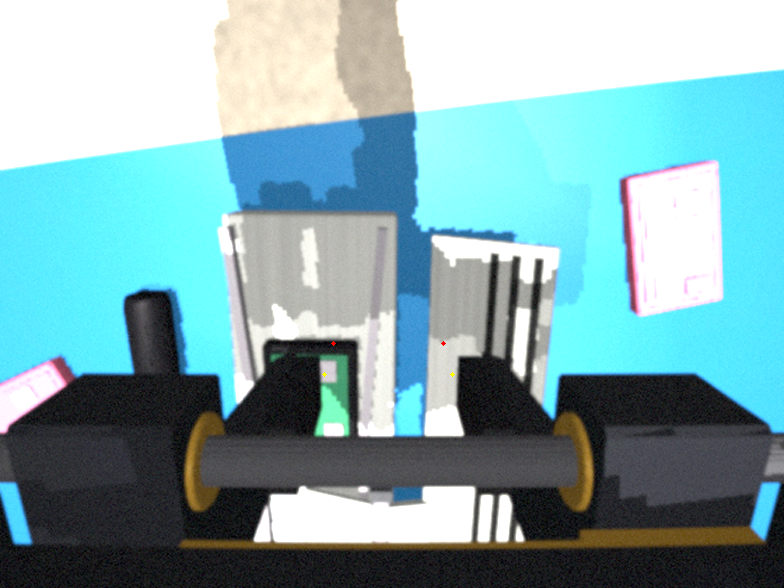

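Run:
```python
from h import *
s=cam('scene')
def tj(w,p=P):
    cc,ss=np.cos(p[2]),np.sin(p[2]); e=(w-[p[0],p[1],0])*1000
    return np.c_[cc*e[:,0]+ss*e[:,1],-ss*e[:,0]+cc*e[:,1],e[:,2]].round(1)
S=lambda x,y:(x/6+200-.4,y/6+150-.4)
for z in (98,128,145,162,180): print(z,'spikes',tj(onz(s,[S(207,230),S(615,125)],z/1000)).tolist(),'tips',tj(onz(s,[S(333,275),S(468,238)],z/1000)).tolist(), 'rod',tj(onz(s,[S(340,150)],z/1000)).tolist())
```

```text
98 spikes [[-185.6, -18.5, 98.0], [-185.5, 163.7, 98.0]] tips [[-142.1, 23.0, 98.0], [-142.9, 82.1, 98.0]] rod [[-212.2, 48.2, 98.0]]
128 spikes [[-155.7, -24.4, 128.0], [-155.6, 152.1, 128.0]] tips [[-113.6, 15.8, 128.0], [-114.4, 73.1, 128.0]] rod [[-181.5, 40.2, 128.0]]
145 spikes [[-138.8, -27.7, 145.0], [-138.7, 145.6, 145.0]] tips [[-97.4, 11.8, 145.0], [-98.2, 68.0, 145.0]] rod [[-164.1, 35.7, 145.0]]
162 spikes [[-121.9, -31.1, 162.0], [-121.8, 139.0, 162.0]] tips [[-81.3, 7.7, 162.0], [-82.0, 62.9, 162.0]] rod [[-146.8, 31.2, 162.0]]
180 spikes [[-104.0, -34.6, 180.0], [-103.9, 132.1, 180.0]] tips [[-64.2, 3.4, 180.0], [-64.9, 57.5, 180.0]] rod [[-128.3, 26.4, 180.0]]
```

Call:
arm_command(series=[{"dx": 0,"dy": 0,"dz": 0,"roll": 0,"claw": 0.8},{"dx": 0,"dy": 0.3,"dz": 0,"roll": 0,"claw": 0.8},{"dx": 0,"dy": 0.2,"dz": 0,"roll": 0,"claw": 0.8},{"dx": 0,"dy": 0.1,"dz": 0,"roll": 0,"claw": 0.8},{"dx": 0,"dy": 0.1,"dz": 0,"roll": 0,"claw": 0.8},{"dx": 0,"dy": 0.1,"dz": 0,"roll": 0,"claw": 0.8}])

```text
clock: 5.6
tool_pos: [0.4743, -0.0299, 0.066]
tool_rot: [[0.121, 0.0, -0.993], [0.993, 0.0, 0.121], [0.0, -1.0, -0.0]]
force: [-0.0, -0.4, 0.3]
grip_width: 0.8
```

```bash
python3 mark.py 6
```

```text
clock 5.6 jig pos [-115.5   42.8   66. ] w [ 0.474 -0.03   0.066] tgt [ 0.474 -0.029  0.034] d units [0.029 0.799 0.013] roll 0.003 F [-0.  -0.4  0.3] g 0.7995206442489089
```

View pics/m_s6.png

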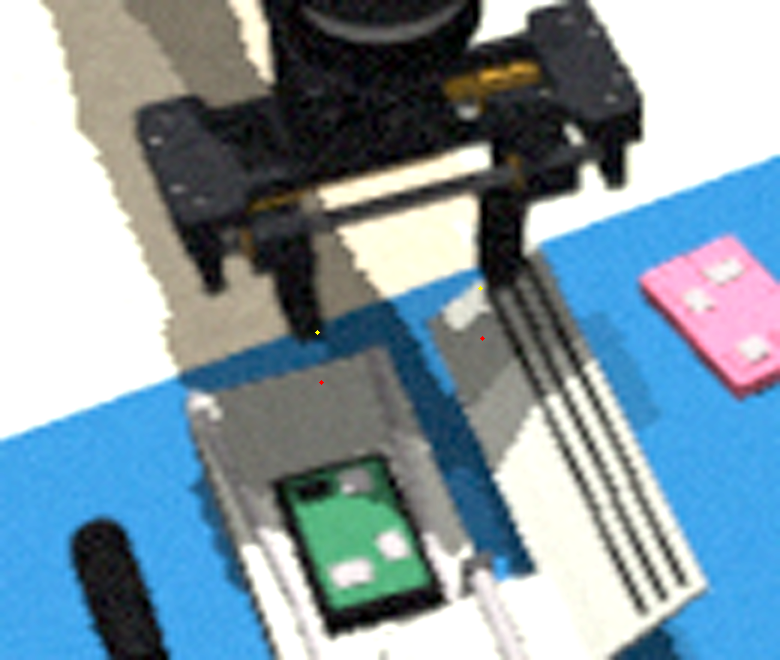

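Call:
arm_command(series=[{"dx": 0,"dy": 0.3,"dz": 0,"roll": 0,"claw": 0.8},{"dx": 0,"dy": 0.2,"dz": 0,"roll": 0,"claw": 0.8},{"dx": 0,"dy": 0.1,"dz": 0,"roll": 0,"claw": 0.8},{"dx": 0,"dy": 0,"dz": 0,"roll": 0,"claw": 0.8}])

```text
clock: 6.2
tool_pos: [0.4739, -0.0299, 0.0418]
tool_rot: [[0.121, -0.001, -0.993], [0.993, -0.0, 0.121], [-0.0, -1.0, 0.001]]
force: [-0.1, 0.6, 0.3]
grip_width: 0.799
```

```bash
python3 mark.py 7
```

```text
clock 6.2 jig pos [-115.8   42.8   41.8] w [ 0.474 -0.03   0.042] tgt [ 0.474 -0.029  0.034] d units [0.03  0.195 0.004] roll 0.004 F [-0.1  0.6  0.3] g 0.7993139740399224
```

View pics/m_s7.png

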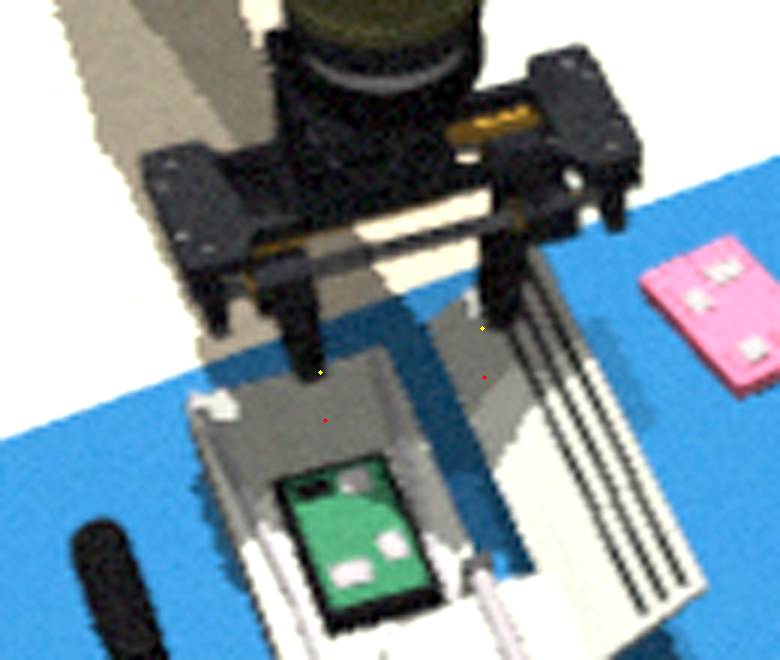

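Call:
arm_command(series=[{"dx": 0,"dy": 0.1,"dz": 0,"roll": 0,"claw": 0.8},{"dx": 0,"dy": 0.1,"dz": 0,"roll": 0,"claw": 0.8},{"dx": 0,"dy": 0.1,"dz": 0,"roll": 0,"claw": 0.8},{"dx": 0,"dy": 0,"dz": 0,"roll": 0,"claw": 0.8}])

```text
clock: 6.8
tool_pos: [0.474, -0.0299, 0.0298]
tool_rot: [[0.121, -0.001, -0.993], [0.993, -0.0, 0.121], [-0.0, -1.0, 0.001]]
force: [-0.1, 0.3, -0.7]
grip_width: 0.803
```

```bash
python3 mark.py 8
```

```text
clock 6.8 jig pos [-115.8   42.8   29.8] w [ 0.474 -0.03   0.03 ] tgt [ 0.474 -0.029  0.034] d units [ 0.031 -0.104  0.006] roll 0.003 F [-0.1  0.3 -0.7] g 0.802716502746255
```

View pics/m_s8.png

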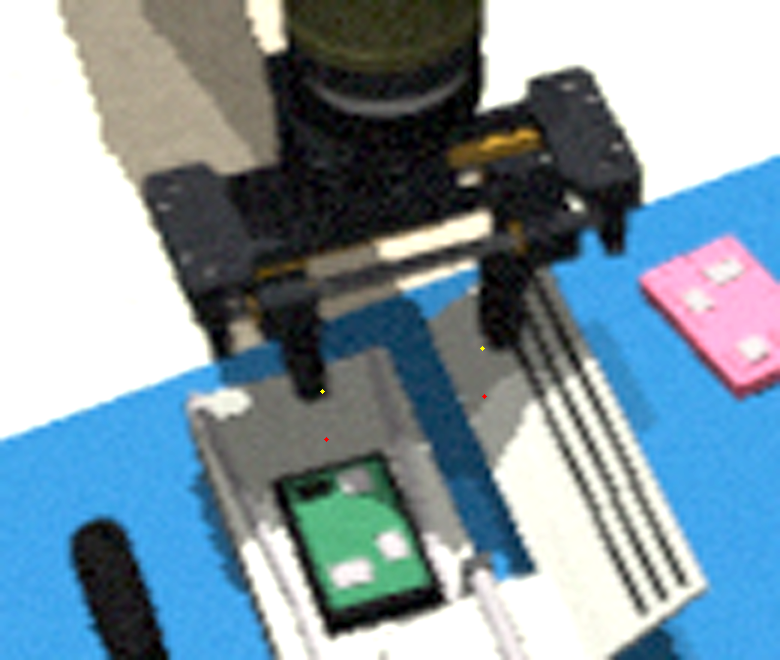

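Call:
arm_command(series=[{"dx": 0,"dy": 0.1,"dz": 0,"roll": 0,"claw": 0.8},{"dx": 0,"dy": 0.1,"dz": 0,"roll": 0,"claw": 0.8},{"dx": 0,"dy": 0,"dz": 0,"roll": 0,"claw": 0.8}])

```text
clock: 7.28
tool_pos: [0.4746, -0.0297, 0.0221]
tool_rot: [[0.121, 0.001, -0.993], [0.993, 0.0, 0.121], [0.0, -1.0, -0.001]]
force: [0.1, 0.7, 3.2]
grip_width: 0.8
```

```bash
python3 mark.py 9
```

```text
clock 7.275 jig pos [-115.2   43.1   22.1] w [ 0.475 -0.03   0.022] tgt [ 0.474 -0.029  0.034] d units [ 0.023 -0.298  0.02 ] roll 0.004 F [0.1 0.7 3.2] g 0.7996283845427625
```

View pics/m_s9.png

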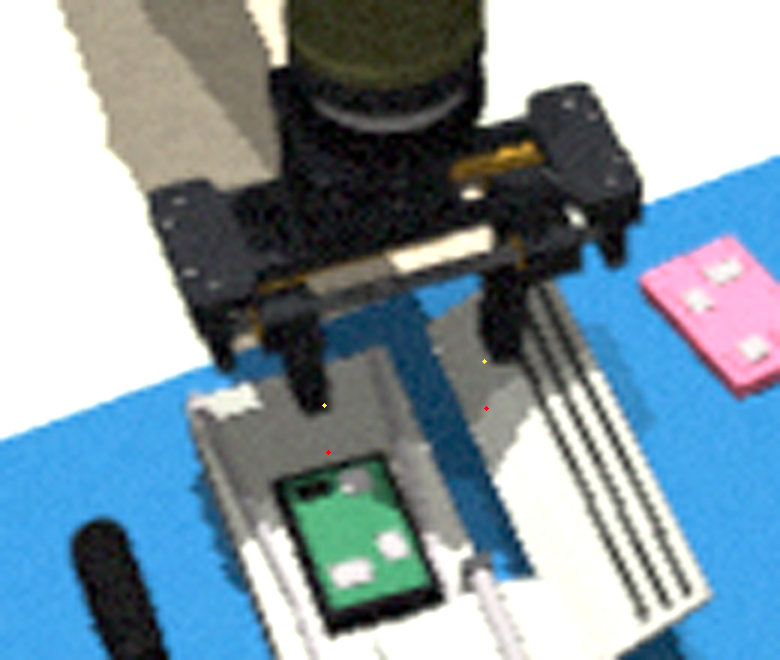

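View pics/m_w9.png

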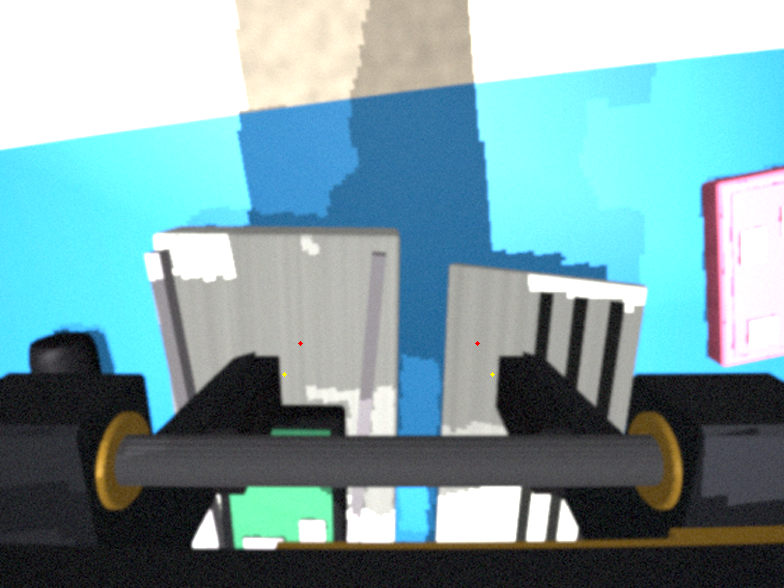

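Call:
arm_command(series=[{"dx": 0,"dy": 0.1,"dz": 0,"roll": 0,"claw": 0.8},{"dx": 0,"dy": 0.1,"dz": 0,"roll": 0,"claw": 0.8},{"dx": 0,"dy": 0.1,"dz": 0,"roll": 0,"claw": 0.8},{"dx": 0,"dy": 0,"dz": 0,"roll": 0,"claw": 0.8}])

```text
clock: 7.88
tool_pos: [0.4746, -0.0296, 0.01]
tool_rot: [[0.121, 0.001, -0.993], [0.993, 0.0, 0.121], [0.001, -1.0, -0.001]]
force: [0.7, 1.5, 4.7]
grip_width: 0.799
```

```bash
python3 mark.py 10
```

```text
clock 7.875 jig pos [-115.2   43.2   10. ] w [ 0.475 -0.03   0.01 ] tgt [ 0.474 -0.029  0.034] d units [ 0.021 -0.601  0.021] roll 0.004 F [0.7 1.5 4.7] g 0.7993021544883958
```

View pics/m_s10.png

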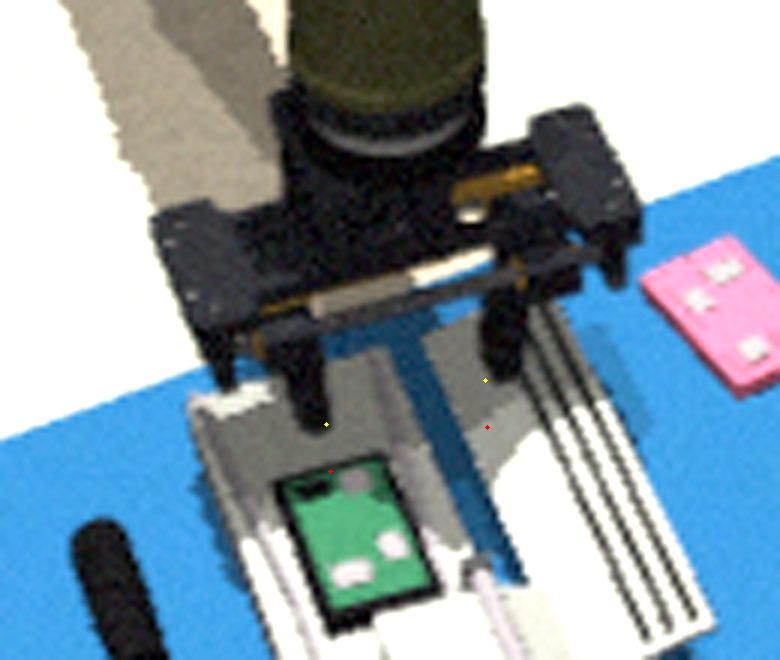

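Call:
arm_command(series=[{"dx": 0,"dy": 0.1,"dz": 0,"roll": 0,"claw": 0.8},{"dx": 0,"dy": 0.1,"dz": 0,"roll": 0,"claw": 0.8},{"dx": 0,"dy": 0,"dz": 0,"roll": 0,"claw": 0.8}])

```text
clock: 8.35
tool_pos: [0.4744, -0.0308, 0.0023]
tool_rot: [[0.122, 0.0, -0.992], [0.992, -0.001, 0.122], [-0.001, -1.0, -0.0]]
force: [1.2, 0.2, 6.6]
grip_width: 0.796
```

```bash
python3 mark.py 11
```

```text
clock 8.35 jig pos [-115.2   42.     2.3] w [ 0.474 -0.031  0.002] tgt [ 0.474 -0.029  0.034] d units [ 0.05  -0.792  0.019] roll -0.003 F [1.2 0.2 6.6] g 0.7963668565084797
```

View pics/m_s11.png

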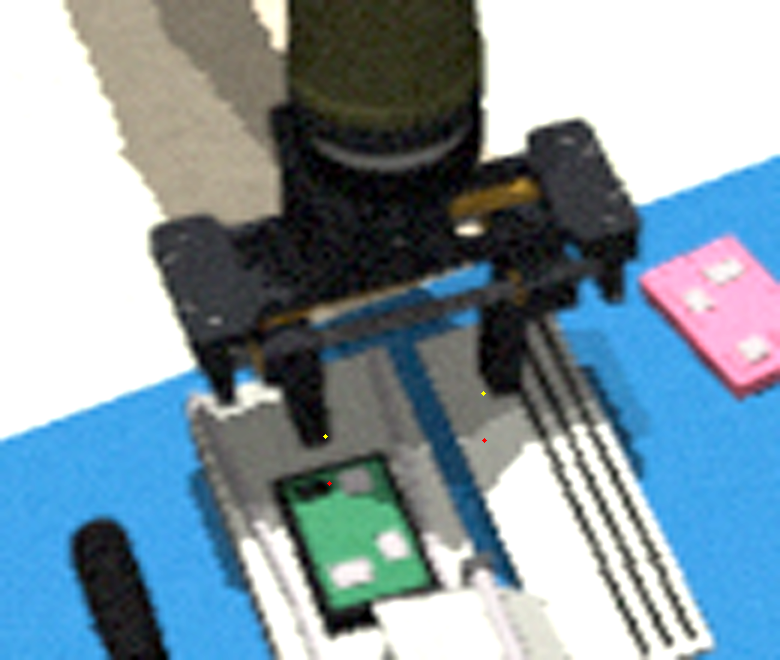

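Call:
arm_command(series=[{"dx": 0,"dy": 0.1,"dz": 0,"roll": 0,"claw": 0.8},{"dx": 0,"dy": 0,"dz": 0,"roll": 0,"claw": 0.8}])

```text
clock: 8.7
tool_pos: [0.4743, -0.0319, -0.0015]
tool_rot: [[0.124, 0.0, -0.992], [0.992, -0.002, 0.124], [-0.002, -1.0, -0.0]]
force: [0.6, -2.5, 9.1]
grip_width: 0.801
```

```bash
python3 mark.py 12
```

```text
clock 8.7 jig pos [-115.2   40.8   -1.5] w [ 0.474 -0.032 -0.001] tgt [ 0.474 -0.029  0.034] d units [ 0.077 -0.887  0.019] roll -0.01 F [ 0.6 -2.5  9.1] g 0.8011519623977166
```

View pics/m_s12.png

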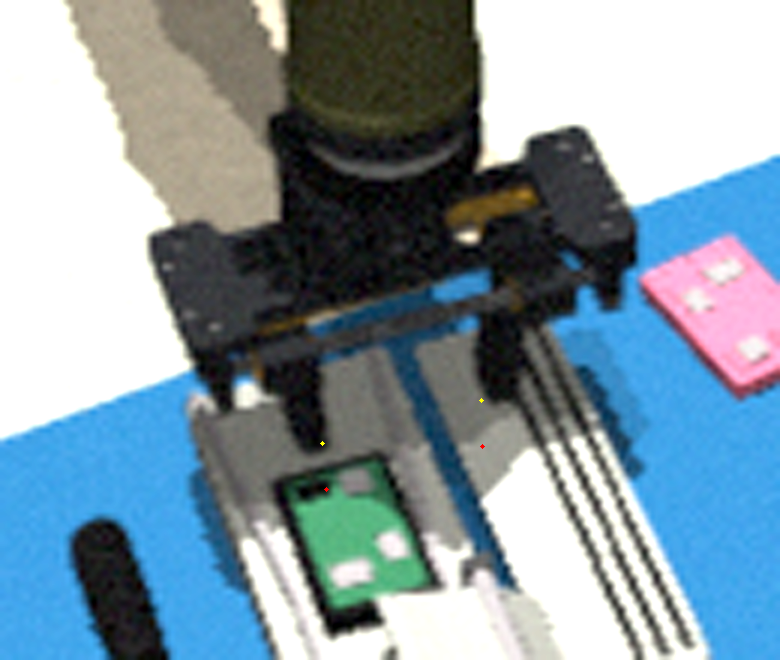

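View pics/m_w12.png

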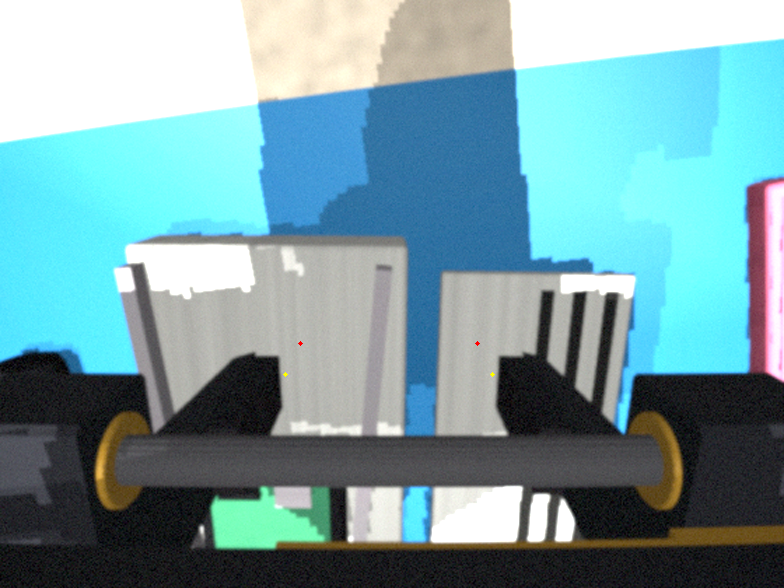

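Run:
```python
from h import *
w=cam('wrist')
cc,ss=np.cos(P[2]),np.sin(P[2])
def atx(c,uv,x):
    o,v=ray(c,uv); n=np.array([cc,ss,0]); k=((P[0]*cc+P[1]*ss+x/1000)-o@n)/(v@n); w_=o+v*k[:,None]; e=(w_-[P[0],P[1],0])*1000
    return np.c_[cc*e[:,0]+ss*e[:,1],-ss*e[:,0]+cc*e[:,1],e[:,2]].round(1)
print(atx(w,[[442/1.4,272/1.4],[634/1.4,276/1.4],[406/1.4,238/1.4],[128/1.4,244/1.4]],-150))
e=onz(w,[[406/1.4,238/1.4],[128/1.4,244/1.4]],.03); e=(e-[P[0],P[1],0])*1000;print(np.c_[cc*e[:,0]+ss*e[:,1],-ss*e[:,0]+cc*e[:,1],e[:,2]].round(1))
im=w['pixels'][:,:,::-1]; cv2.imwrite('pics/wz12.png',cv2.resize(np.clip(im[150:300,70:470]*1.6,0,255).astype(np.uint8),None,fx=2,fy=2,interpolation=cv2.INTER_CUBIC))
```

```text
[[-150.    58.8   25.2]
 [-150.   119.5   30.9]
 [-150.    49.4  -50.4]
 [-150.   -76.4  -34.5]]
[[-161.9   46.7   30. ]
 [-160.3  -41.2   30. ]]
```

View pics/wz12.png

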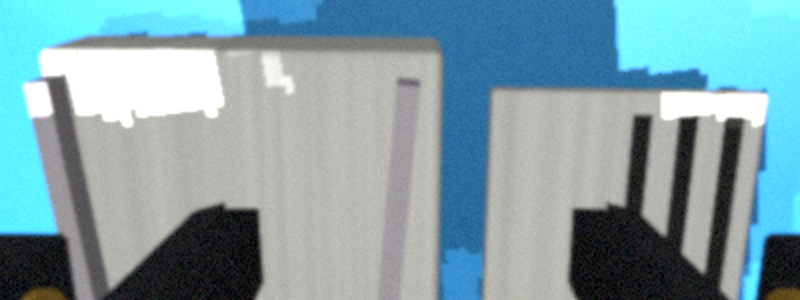

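Call:
arm_command(series=[{"dx": 0.03,"dy": 0.08,"dz": 0,"roll": 0,"claw": 0.8},{"dx": 0,"dy": 0,"dz": 0,"roll": 0,"claw": 0.8}])

```text
clock: 9.1
tool_pos: [0.4743, -0.0321, -0.0026]
tool_rot: [[0.124, 0.001, -0.992], [0.992, -0.005, 0.124], [-0.004, -1.0, -0.002]]
force: [-2.6, -5.5, 31.0]
grip_width: 0.799
```

```bash
python3 mark.py 13
```

```text
clock 9.1 jig pos [-115.2   40.6   -2.6] w [ 0.474 -0.032 -0.003] tgt [ 0.474 -0.029  0.034] d units [ 0.082 -0.915  0.019] roll -0.015 F [-2.6 -5.5 31. ] g 0.7986434285960898
```

View pics/m_s13.png

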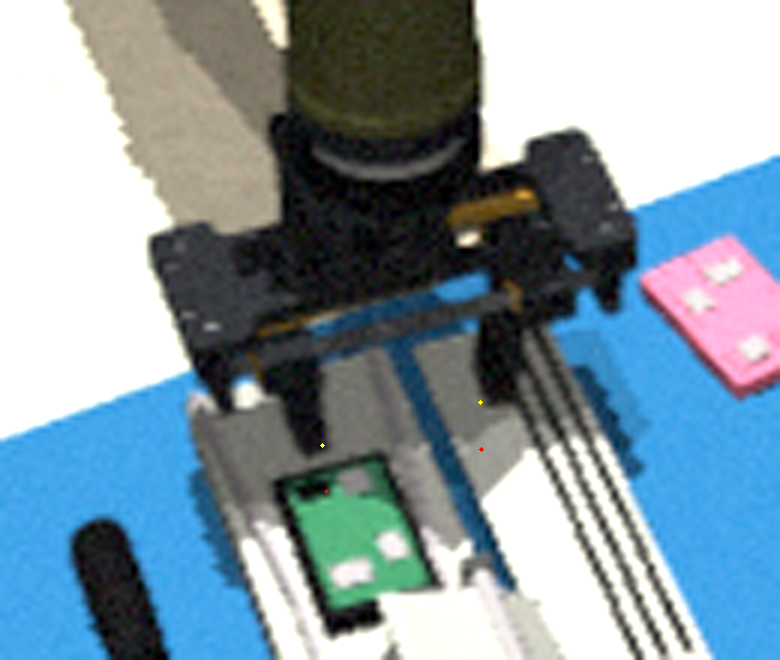

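View pics/m_w13.png

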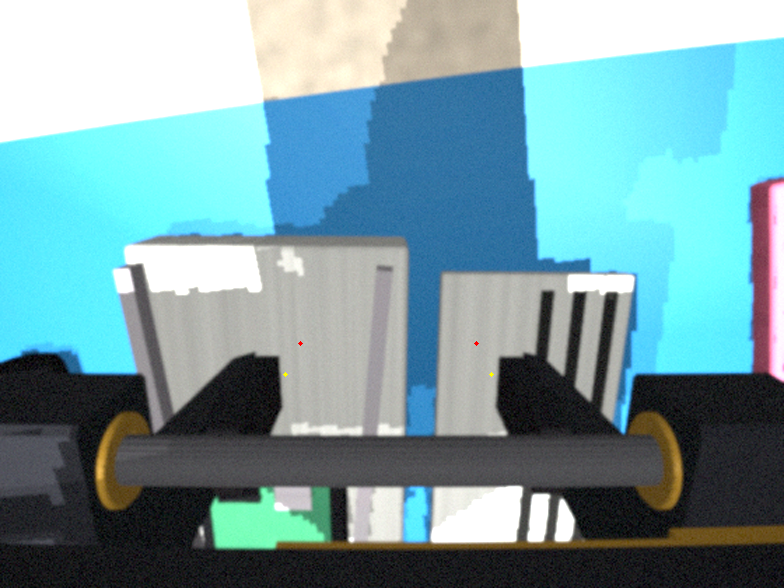

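Call:
arm_command(series=[{"dx": 0,"dy": -0.05,"dz": 0,"roll": 0,"claw": 0.8},{"dx": 0,"dy": 0,"dz": -0.15,"roll": 0,"claw": 0.8},{"dx": 0,"dy": 0,"dz": -0.15,"roll": 0,"claw": 0.8},{"dx": 0,"dy": 0,"dz": -0.15,"roll": 0,"claw": 0.8},{"dx": 0,"dy": 0,"dz": -0.15,"roll": 0,"claw": 0.8}])

```text
clock: 9.82
tool_pos: [0.4741, -0.0326, -0.0027]
tool_rot: [[0.112, -0.041, -0.993], [0.994, -0.007, 0.113], [-0.011, -0.999, 0.04]]
force: [-39.9, 6.5, 45.5]
grip_width: 0.799
```

```bash
python3 mark.py 14
```

```text
clock 9.825 jig pos [-115.3   40.1   -2.7] w [ 0.474 -0.033 -0.003] tgt [ 0.474 -0.029  0.034] d units [ 0.088 -0.917  0.054] roll 0.055 F [-39.9   6.5  45.5] g 0.7989171244442901
```

View pics/m_s14.png

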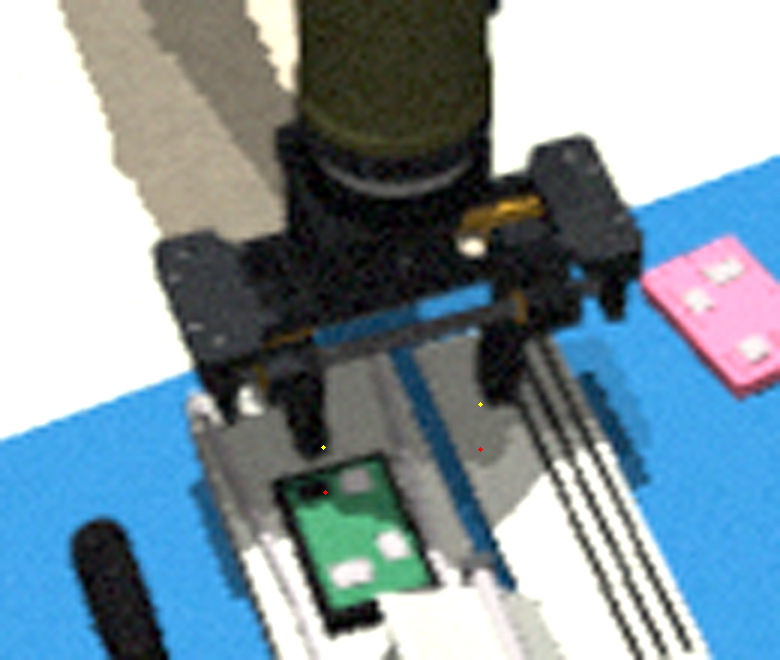

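View pics/m_w14.png

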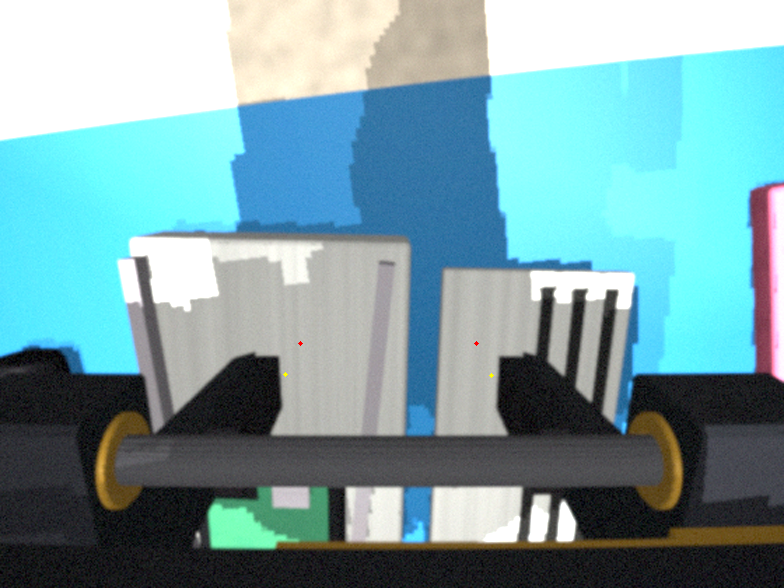

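Call:
arm_command(series=[{"dx": 0,"dy": 0,"dz": 0.3,"roll": 0,"claw": 0.8},{"dx": 0,"dy": -0.04,"dz": 0.28,"roll": 0,"claw": 0.8},{"dx": 0.03,"dy": -0.03,"dz": 0,"roll": 0,"claw": 0.8},{"dx": 0,"dy": 0,"dz": 0,"roll": 0,"claw": 0.8}])

```text
clock: 10.42
tool_pos: [0.4735, -0.0309, 0.0003]
tool_rot: [[0.124, -0.003, -0.992], [0.992, -0.005, 0.124], [-0.005, -1.0, 0.002]]
force: [-1.5, -4.6, 8.7]
grip_width: 0.801
```

```bash
python3 mark.py 15 35
```

```text
clock 10.425 jig pos [-116.1   41.7    0.3] w [ 0.474 -0.031  0.   ] tgt [ 0.474 -0.029  0.034] d units [ 0.053 -0.842 -0.   ] roll -0.013 F [-1.5 -4.6  8.7] g 0.8009084727653517
```

View pics/m_s15.png

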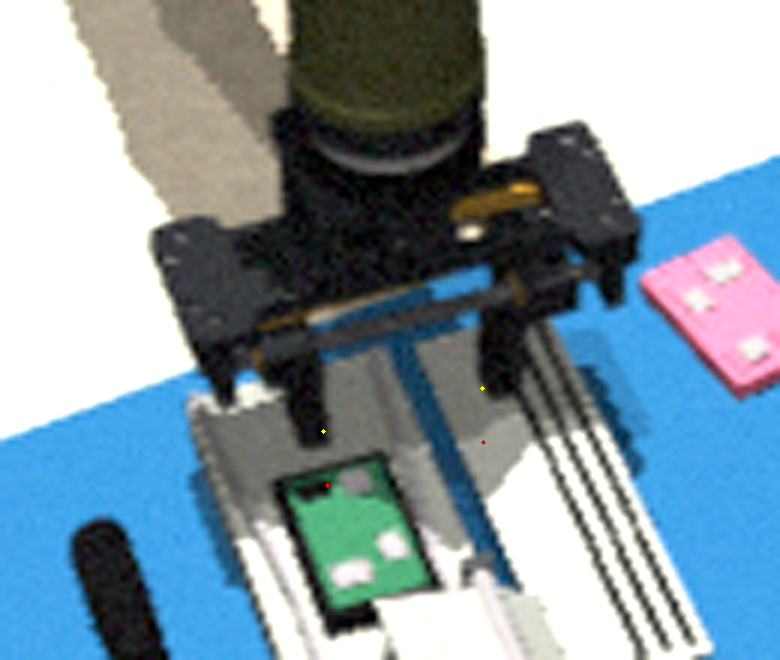

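Call:
arm_command(series=[{"dx": 0,"dy": 0,"dz": -0.1,"roll": 0,"claw": 0.8},{"dx": 0,"dy": 0,"dz": -0.1,"roll": 0,"claw": 0.8},{"dx": 0,"dy": 0,"dz": 0,"roll": 0,"claw": 0.8}])

```text
clock: 10.9
tool_pos: [0.478, -0.0309, -0.0004]
tool_rot: [[0.122, -0.009, -0.993], [0.993, -0.004, 0.122], [-0.005, -1.0, 0.009]]
force: [-5.8, -0.5, 8.2]
grip_width: 0.799
```

```bash
python3 mark.py 16 35
```

```text
clock 10.9 jig pos [-111.7   42.3   -0.4] w [ 0.478 -0.031 -0.   ] tgt [ 0.474 -0.029  0.034] d units [ 0.039 -0.86   0.115] roll 0.001 F [-5.8 -0.5  8.2] g 0.7986694298304576
```

View pics/m_s16.png

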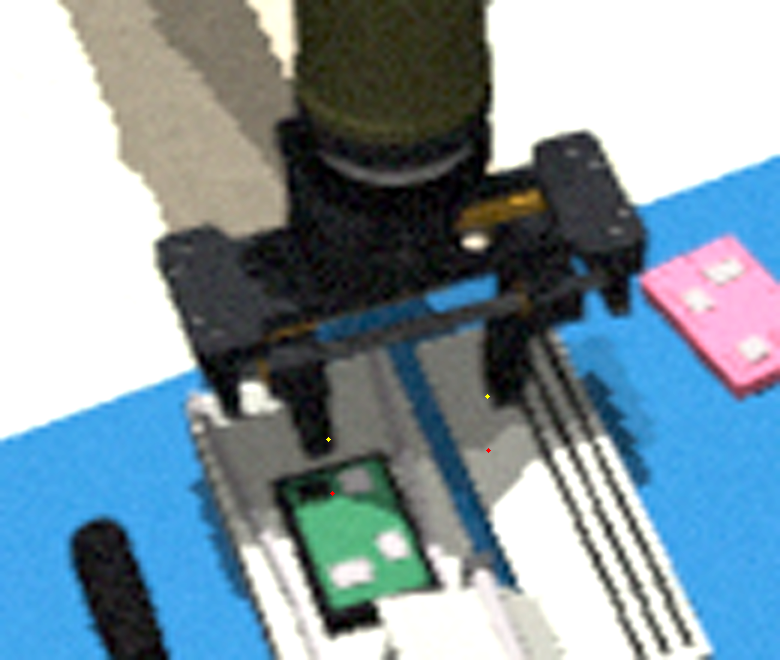

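Call:
arm_command(series=[{"dx": 0,"dy": 0,"dz": -0.12,"roll": 0,"claw": 0.8},{"dx": 0,"dy": 0,"dz": -0.12,"roll": 0,"claw": 0.8},{"dx": 0,"dy": 0,"dz": -0.12,"roll": 0,"claw": 0.8},{"dx": 0,"dy": 0,"dz": -0.12,"roll": 0,"claw": 0.8},{"dx": 0,"dy": 0,"dz": 0,"roll": 0,"claw": 0.8}])

```text
clock: 11.62
tool_pos: [0.4971, -0.0325, -0.0006]
tool_rot: [[0.121, -0.009, -0.993], [0.993, -0.003, 0.121], [-0.004, -1.0, 0.009]]
force: [-5.3, 0.2, 7.9]
grip_width: 0.801
```

```bash
python3 mark.py 17 35
```

```text
clock 11.625 jig pos [-92.5  43.1  -0.6] w [ 0.497 -0.032 -0.001] tgt [ 0.474 -0.029  0.034] d units [ 0.021 -0.859  0.595] roll 0.004 F [-5.3  0.2  7.9] g 0.8009225309016025
```

View pics/m_s17.png

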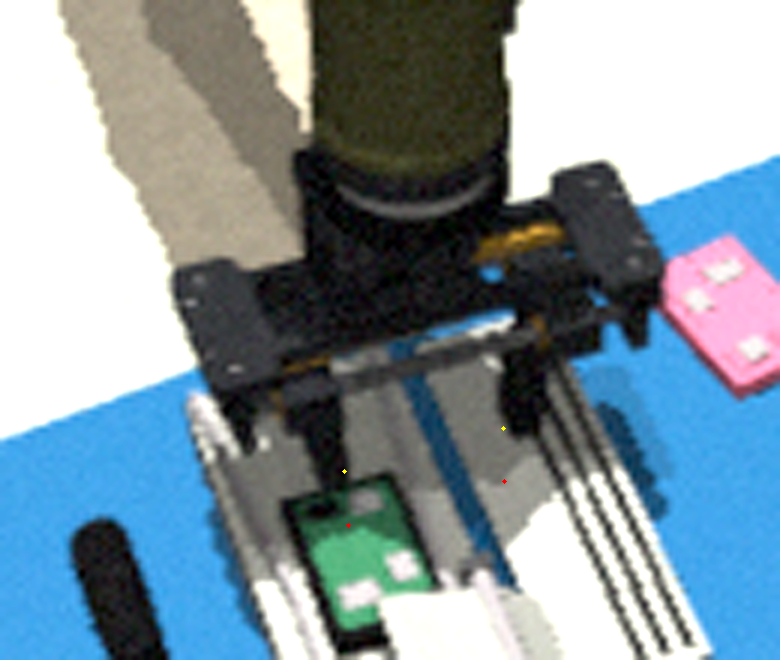

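View pics/m_w17.png

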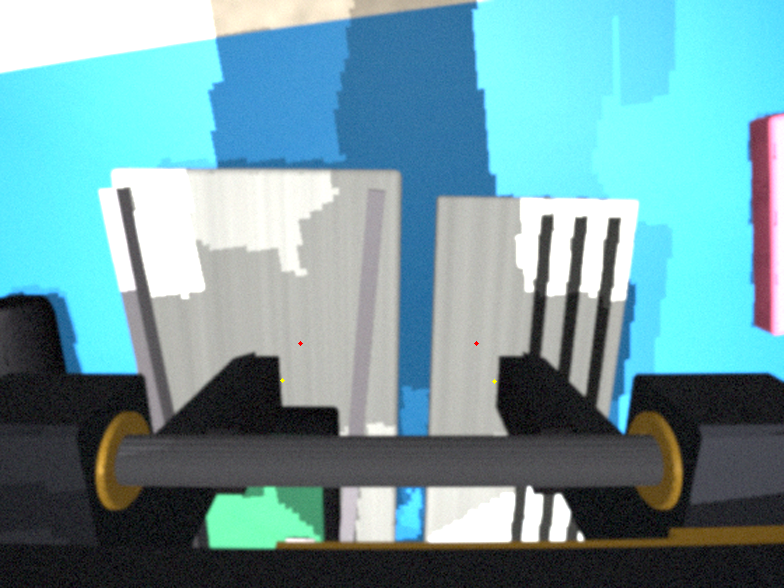

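Call:
arm_command(series=[{"dx": 0,"dy": 0,"dz": -0.12,"roll": 0,"claw": 0.8},{"dx": 0,"dy": 0,"dz": -0.12,"roll": 0,"claw": 0.8},{"dx": 0,"dy": 0,"dz": -0.12,"roll": 0,"claw": 0.8},{"dx": 0,"dy": 0,"dz": -0.12,"roll": 0,"claw": 0.8},{"dx": 0,"dy": 0,"dz": -0.12,"roll": 0,"claw": 0.8},{"dx": 0,"dy": 0,"dz": 0,"roll": 0,"claw": 0.8}])

```text
clock: 12.48
tool_pos: [0.5207, -0.0355, -0.0007]
tool_rot: [[0.121, -0.01, -0.993], [0.993, -0.003, 0.121], [-0.004, -1.0, 0.009]]
force: [-5.9, 0.0, 8.4]
grip_width: 0.798
```

```bash
python3 mark.py 18 35
```

```text
clock 12.475 jig pos [-68.7  42.9  -0.7] w [ 0.521 -0.035 -0.001] tgt [ 0.474 -0.029  0.034] d units [ 0.024 -0.856  1.19 ] roll 0.003 F [-5.9  0.   8.4] g 0.7976298746890014
```

View pics/m_s18.png

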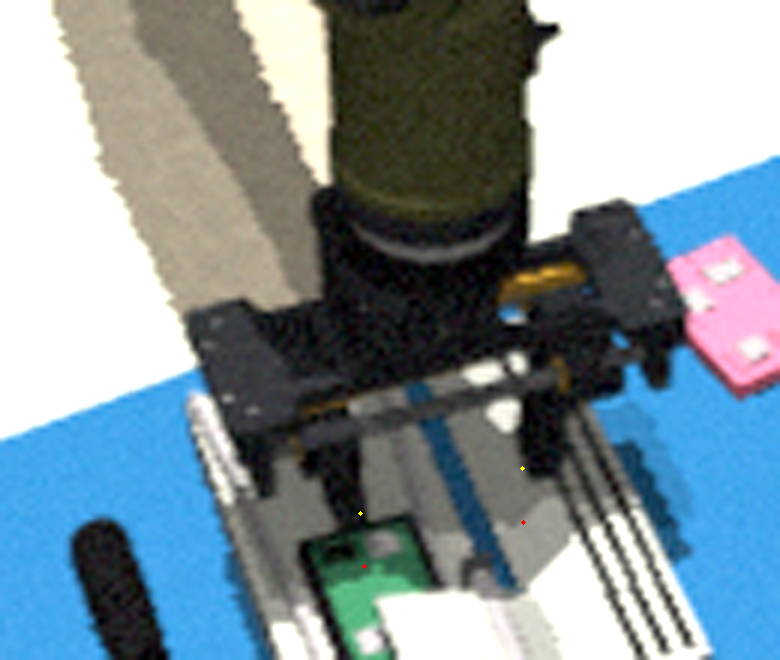

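```bash
sed -i 's/200,150,330,260,6/200,185,330,285,6/' mark.py
python3 - <<'E'
from h import *
s=cam('scene'); S=lambda x,y:(x/6+200-.4,y/6+150-.4)
e=onz(s,[S(301,549),S(408,519)],.042); e=(e-[P[0],P[1],0])*1000; cc,ss=np.cos(P[2]),np.sin(P[2]);print(np.c_[cc*e[:,0]+ss*e[:,1],-ss*e[:,0]+cc*e[:,1],e[:,2]].round(1))
E
```

```text
[[-52.3 -22.1  42. ]
 [-52.3  23.4  42. ]]
```

Call:
arm_command(series=[{"dx": 0,"dy": 0,"dz": -0.12,"roll": 0,"claw": 0.8},{"dx": 0,"dy": 0,"dz": -0.12,"roll": 0,"claw": 0.8},{"dx": 0,"dy": 0,"dz": -0.12,"roll": 0,"claw": 0.8},{"dx": 0,"dy": 0,"dz": -0.12,"roll": 0,"claw": 0.8},{"dx": 0,"dy": 0,"dz": 0,"roll": 0,"claw": 0.8}])

```text
clock: 13.25
tool_pos: [0.5395, -0.038, -0.0008]
tool_rot: [[0.121, -0.01, -0.993], [0.993, -0.003, 0.122], [-0.004, -1.0, 0.01]]
force: [-5.4, -1.4, 8.2]
grip_width: 0.802
```

```bash
python3 mark.py 19 35
```

```text
clock 13.25 jig pos [-49.7  42.8  -0.8] w [ 0.54  -0.038 -0.001] tgt [ 0.474 -0.029  0.034] d units [ 0.028 -0.853  1.666] roll 0.002 F [-5.4 -1.4  8.2] g 0.8022055430121163
```

View pics/m_s19.png

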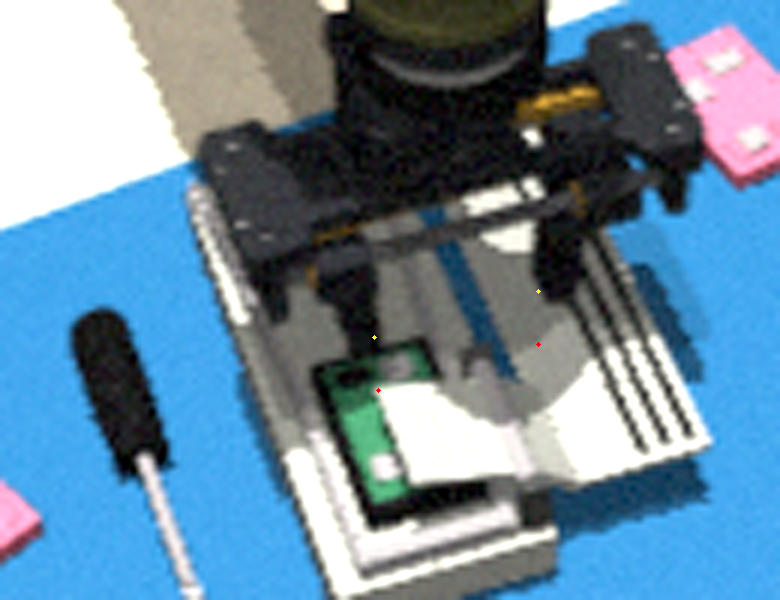

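Call:
arm_command(series=[{"dx": 0,"dy": 0,"dz": -0.1,"roll": 0,"claw": 0.8},{"dx": 0,"dy": 0,"dz": -0.1,"roll": 0,"claw": 0.8},{"dx": 0,"dy": 0,"dz": 0,"roll": 0,"claw": 0.8}])

```text
clock: 13.72
tool_pos: [0.5473, -0.0389, -0.0008]
tool_rot: [[0.121, -0.011, -0.993], [0.993, -0.003, 0.122], [-0.004, -1.0, 0.01]]
force: [-6.4, -0.5, 7.8]
grip_width: 0.801
```

```bash
python3 mark.py 20 35
```

```text
clock 13.725 jig pos [-41.9  42.7  -0.8] w [ 0.547 -0.039 -0.001] tgt [ 0.474 -0.029  0.034] d units [ 0.028 -0.852  1.861] roll 0.002 F [-6.4 -0.5  7.8] g 0.8014977919812843
```

View pics/m_s20.png

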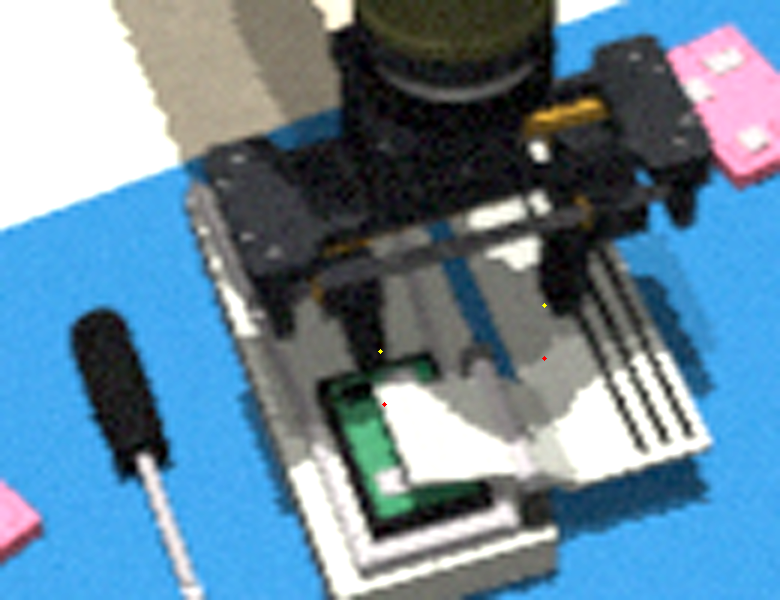

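Call:
arm_command(series=[{"dx": 0,"dy": 0,"dz": -0.06,"roll": 0,"claw": 0.8},{"dx": 0,"dy": 0,"dz": 0,"roll": 0,"claw": 0.8}])

```text
clock: 14.08
tool_pos: [0.5492, -0.0392, -0.0009]
tool_rot: [[0.121, -0.011, -0.993], [0.993, -0.003, 0.121], [-0.005, -1.0, 0.011]]
force: [-7.6, -1.3, 7.7]
grip_width: 0.802
```

Call:
arm_command(series=[{"dx": 0,"dy": 0,"dz": -0.04,"roll": 0,"claw": 0.8},{"dx": 0,"dy": 0,"dz": 0,"roll": 0,"claw": 0.8}])

```text
clock: 14.32
tool_pos: [0.5505, -0.0394, -0.0009]
tool_rot: [[0.121, -0.012, -0.993], [0.993, -0.003, 0.121], [-0.005, -1.0, 0.011]]
force: [-8.2, -1.1, 8.2]
grip_width: 0.798
```

```bash
python3 mark.py 21 35
```

```text
clock 14.325 jig pos [-38.6  42.7  -0.9] w [ 0.551 -0.039 -0.001] tgt [ 0.474 -0.029  0.034] d units [ 0.029 -0.85   1.945] roll 0.002 F [-8.2 -1.1  8.2] g 0.7983786346669317
```

View pics/m_s21.png

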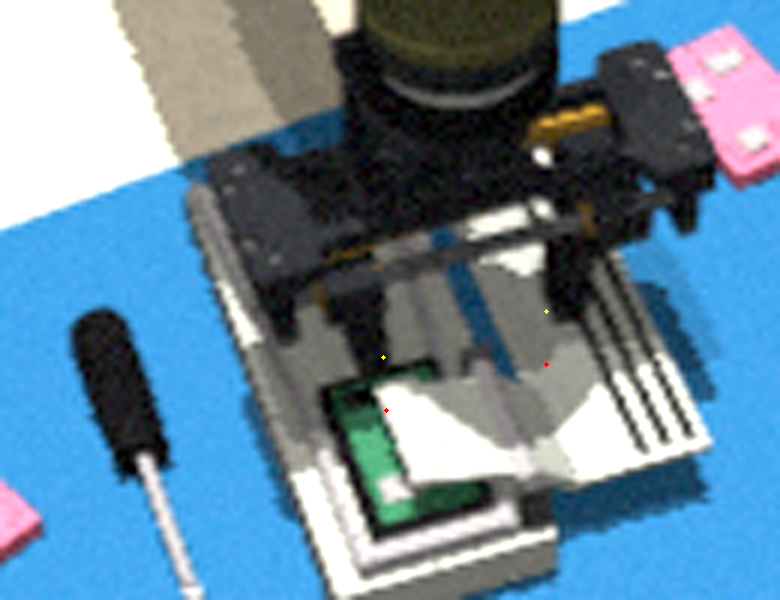

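Call:
arm_command(series=[{"dx": 0,"dy": 0,"dz": -0.06,"roll": 0,"claw": 0.8},{"dx": 0,"dy": 0,"dz": 0,"roll": 0,"claw": 0.8}])

```text
clock: 14.68
tool_pos: [0.5514, -0.0395, -0.0009]
tool_rot: [[0.122, -0.015, -0.992], [0.993, -0.003, 0.122], [-0.005, -1.0, 0.014]]
force: [-10.4, 0.4, 11.7]
grip_width: 0.8
```

Call:
arm_command(series=[{"dx": 0,"dy": 0,"dz": -0.06,"roll": 0,"claw": 0.8},{"dx": 0,"dy": 0,"dz": 0,"roll": 0,"claw": 0.8}])

```text
clock: 14.92
tool_pos: [0.5513, -0.0396, -0.0011]
tool_rot: [[0.122, -0.019, -0.992], [0.993, -0.004, 0.122], [-0.006, -1.0, 0.019]]
force: [-14.5, 2.2, 14.9]
grip_width: 0.801
```

```bash
python3 mark.py 22 35
```

```text
clock 14.925 jig pos [-37.8  42.6  -1.1] w [ 0.551 -0.04  -0.001] tgt [ 0.474 -0.029  0.034] d units [ 0.03  -0.841  1.97 ] roll -0.001 F [-14.5   2.2  14.9] g 0.8014116947180052
```

View pics/m_s22.png

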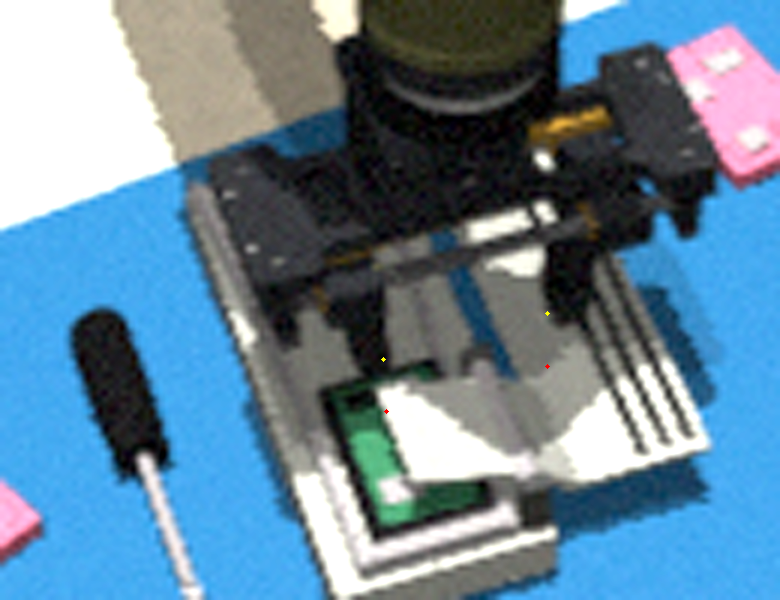

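Call:
arm_command(series=[{"dx": 0,"dy": 0,"dz": 0.15,"roll": 0,"claw": 0.8},{"dx": 0,"dy": 0,"dz": 0.15,"roll": 0,"claw": 0.8},{"dx": 0,"dy": 0,"dz": 0.15,"roll": 0,"claw": 0.8},{"dx": 0,"dy": 0,"dz": 0,"roll": 0,"claw": 0.8}])

```text
clock: 15.52
tool_pos: [0.5468, -0.0373, 0.0009]
tool_rot: [[0.123, 0.005, -0.992], [0.992, -0.001, 0.123], [-0.0, -1.0, -0.005]]
force: [4.0, -2.1, 7.1]
grip_width: 0.801
```

```bash
python3 mark.py 23 35
python3 - <<'E'
from h import *
s=cam('scene'); S=lambda x,y:(x/6+200-.4,y/6+185-.4)
e=onz(s,[S(322,385),S(432,358)],.042); e=(e-[P[0],P[1],0])*1000; cc,ss=np.cos(P[2]),np.sin(P[2]);print(np.c_[cc*e[:,0]+ss*e[:,1],-ss*e[:,0]+cc*e[:,1],e[:,2]].round(1))
E
```

```text
clock 15.525 jig pos [-42.6  44.3   0.9] w [ 0.547 -0.037  0.001] tgt [ 0.474 -0.029  0.034] d units [-0.01  -0.838  1.83 ] roll -0.009 F [ 4.  -2.1  7.1] g 0.8005268079764023
[[-26.7 -21.2  42. ]
 [-24.5  24.4  42. ]]
```

View pics/m_s23.png

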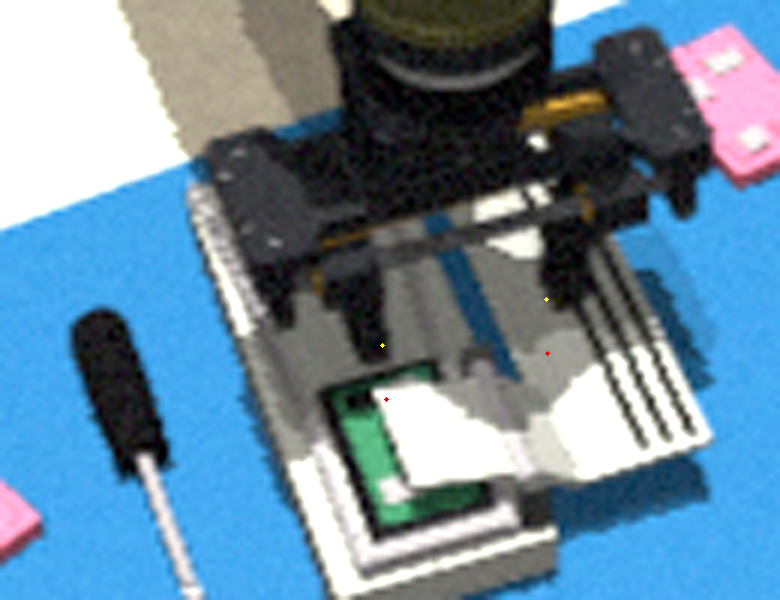

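Call:
arm_command(series=[{"dx": 0,"dy": -0.1,"dz": 0.05,"roll": 0,"claw": 0.8},{"dx": 0,"dy": -0.1,"dz": 0.05,"roll": 0,"claw": 0.8},{"dx": 0,"dy": -0.1,"dz": 0.05,"roll": 0,"claw": 0.8},{"dx": 0,"dy": -0.1,"dz": 0.05,"roll": 0,"claw": 0.8},{"dx": 0,"dy": -0.1,"dz": 0,"roll": 0,"claw": 0.8},{"dx": 0,"dy": -0.1,"dz": 0,"roll": 0,"claw": 0.8},{"dx": 0,"dy": -0.15,"dz": 0,"roll": 0,"claw": 0.8},{"dx": 0,"dy": -0.2,"dz": 0,"roll": 0,"claw": 0.8},{"dx": 0,"dy": -0.3,"dz": 0,"roll": 0,"claw": 0.8},{"dx": 0,"dy": -0.4,"dz": 0,"roll": 0,"claw": 0.8},{"dx": 0,"dy": -0.6,"dz": 0,"roll": 0,"claw": 0.8},{"dx": 0,"dy": -0.8,"dz": 0,"roll": 0,"claw": 0.8}])

```text
clock: 17.18
tool_pos: [0.5356, -0.0351, 0.1231]
tool_rot: [[0.121, -0.001, -0.993], [0.993, 0.0, 0.121], [-0.0, -1.0, 0.001]]
force: [0.1, 0.1, 0.6]
grip_width: 0.803
```

```bash
python3 mark.py 24 35
```

```text
clock 17.175 jig pos [-54.   45.1 123.1] w [ 0.536 -0.035  0.123] tgt [ 0.474 -0.029  0.034] d units [-0.027  2.229  1.549] roll 0.003 F [0.1 0.1 0.6] g 0.8025510076356841
```

View pics/m_s24.png

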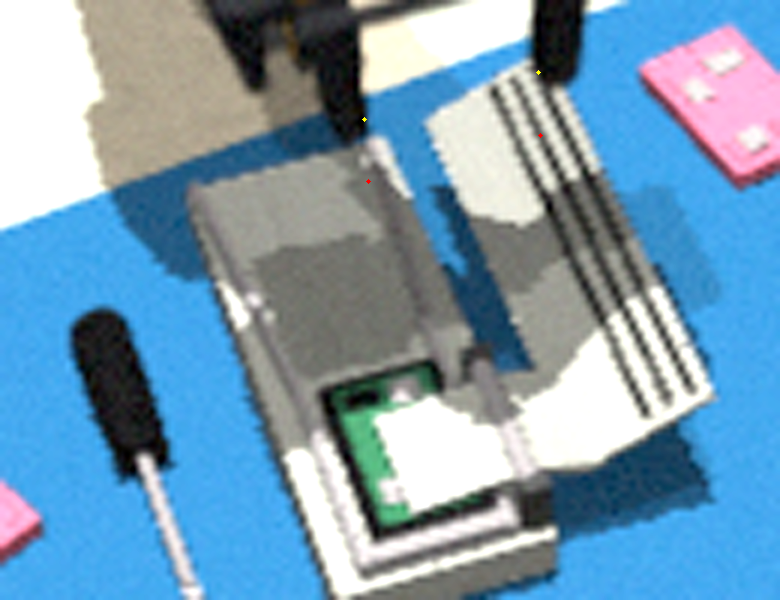

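Call:
arm_command(series=[{"dx": 0,"dy": -0.8,"dz": 0.2,"roll": 0,"claw": 0.8},{"dx": 0.6,"dy": 0,"dz": 0.4,"roll": 0,"claw": 0.8},{"dx": 0.9,"dy": 0,"dz": 0.4,"roll": 0,"claw": 0.8},{"dx": 0.9,"dy": 0,"dz": 0.4,"roll": 0,"claw": 0.8},{"dx": 0.9,"dy": 0,"dz": 0.4,"roll": 0,"claw": 0.8},{"dx": 0.9,"dy": 0,"dz": 0.4,"roll": 0,"claw": 0.8},{"dx": 0.9,"dy": 0,"dz": 0.4,"roll": 0,"claw": 0.8},{"dx": 0.6,"dy": 0,"dz": 0,"roll": 0,"claw": 0.8},{"dx": 0,"dy": 0,"dz": 0,"roll": 0,"claw": 0.8},{"dx": 0,"dy": 0,"dz": 0,"roll": 0,"claw": 0.8}])

```text
clock: 18.52
tool_pos: [0.4603, 0.2021, 0.1536]
tool_rot: [[0.123, -0.001, -0.992], [0.992, -0.002, 0.123], [-0.002, -1.0, 0.0]]
force: [-0.5, -0.1, -0.6]
grip_width: 0.799
```

Run:
```python
from h import *
t=cam('top','t25.png');s=cam('scene','sc25.png')
for c,n,(x0,y0,x1,y1) in((t,'t',(250,150,340,250)),(s,'s',(225,210,325,290))):
    im=np.clip(c['pixels'][y0:y1,x0:x1,::-1].astype(float)*1.3,0,255).astype(np.uint8)
    cv2.imwrite('pics/z25%s.png'%n,cv2.resize(im,None,fx=6 if n=='t' else 7,fy=6 if n=='t' else 7,interpolation=cv2.INTER_CUBIC))
goto(0,0,0)
```

```text
clock 18.625 jig pos [-157.4  271.2  153.7] w [0.461 0.202 0.154] tgt [ 0.584 -0.086  0.   ] d units [-6.767  3.85  -3.949] roll -0.011 F [-0.6 -0.2 -0.1] g 0.8014895697989822
```

View pics/z25t.png

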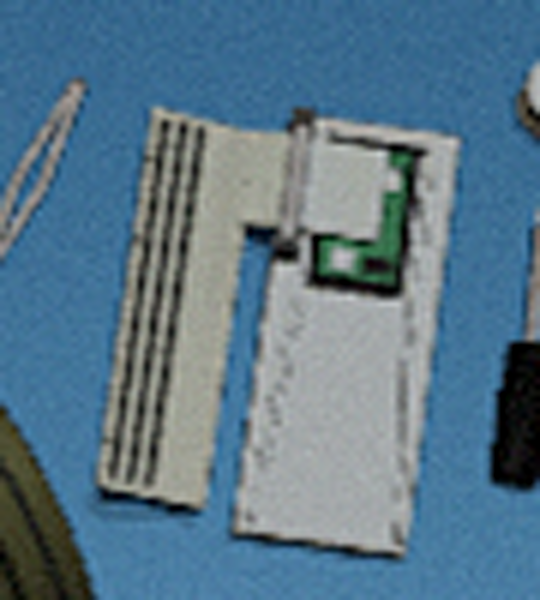

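View pics/z25s.png

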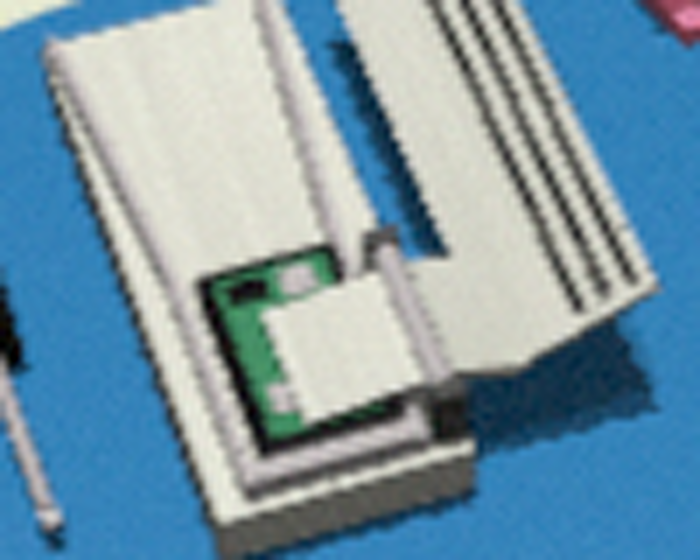

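View pics/sc25.png

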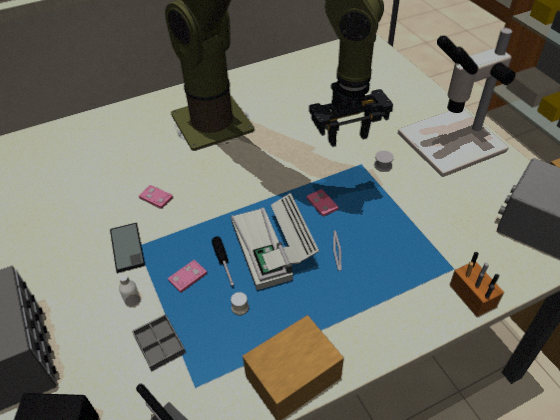

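Run:
```python
from h import *
t=cam('top');s=cam('scene'); T=lambda x,y:(x/6+250-.4,y/6+150-.4); S=lambda x,y:(x/7+225-.4,y/7+210-.4)
cc,ss=np.cos(P[2]),np.sin(P[2])
def tj(c,uv,z):
    e=(onz(c,uv,z)-[P[0],P[1],0])*1000; return np.c_[cc*e[:,0]+ss*e[:,1],-ss*e[:,0]+cc*e[:,1]].round(1).tolist()
print('rear T',tj(t,[T(313,281),T(400,294)],.042),'front right',tj(t,[T(420,150)],.042))
print('rear S',tj(s,[S(200,280),S(333,246)],.042),'front right S',tj(s,[S(265,437)],.042),'stop top front-right edge S',tj(s,[S(250,468)],.04))
```

```text
rear T [[-24.2, 21.2], [-25.1, -24.3]] front right [[52.7, -25.5]]
rear S [[-24.3, -22.2], [-22.7, 25.2]] front right S [[46.3, -21.7]] stop top front-right edge S [[55.1, -29.9]]
```

Run:
```python
from cell import ctrl
print(ctrl.hand_in())
```

```text
the job is handed in; nothing more can be done
None
```

I pressed the bar down with one fingertip and pushed the carrier along the lane with the other until it stopped against the end stop. I then backed the fingertip off the carrier, let the bar up slowly and moved the arm clear. The job was handed in at about 18.6 s of the 38 s allowed. `hand_in` gives no verdict, so whether it passed is not confirmed.

**Last checks:**
- **Carrier position:** its rear edge measures x about -24 to -25 in the top view and -23 to -24 in the scene view, against a nominal -25. That puts its centre at about x 15 to 17. It is square to the stop within about 0.04 rad.
- **Home contact:** the push force climbed to about 14 N with no further movement, which fits the carrier sitting against the stop.
- **Flap and arm:** the flap lies on the carrier in both views, though I did not measure its final angle. The force on the tool reads close to zero, and the screwdriver, tweezers and jar look unmoved in the last pictures.

**What disagreed or went wrong:**
- **Jig position:** my first estimate was 8 mm off along x because I assumed where the deck ends. I corrected it from the bar and flap edges.
- **Finger length:** the fingertips sat about 30 to 36 mm above the reported TCP, so I went down step by step by force and picture.
- **First push:** it jammed on the bar with the spring at its limit, at about 45 N down and 40 N sideways. I backed off to about 8 N down and the second push slid freely.
- **Loose reading:** one front-corner reading in the scene view gave x 46 rather than 55. That corner was hard to make out; the top view put it at 52.7.

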